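# Tighten the loose bolt of a lantern-pole foot

## Robot

A 6-joint arm with a two-finger parallel gripper is mounted at the origin on the work surface. World frame = base frame: x ahead of the robot, y to its left, z up, the work surface at z = 0. Lengths are in mm, angles in degrees, forces in N, time in s.
With the tool pointing down it reaches from about 375 to 925 mm from the base axis. Payload 5.7 kg.
Tool frame: the origin (TCP) lies on the centre line of the jaws, within the pads' length; the fingertips stand 25 mm ahead of it and the grasp point (between the pads) lies 6 mm ahead of it; x points along the fingers, y is the direction in which the jaws open and shut, and the axes are right-handed (so a half turn about x gives the same grasp; the last joint's range is limited). The gripper opens to 85 mm and grips with 20 to 120 N. Pads are 22 mm wide; open, the fingers measure 114 mm over their backs; the gripper's body (76 mm by 85 mm) begins 54 mm behind the grasp point. The pads swing forward as they close: fully open they stand 13 mm farther back than shut.
Start: joints at [-74.777, 20.558, 86.54, -0, 72.909, -6.595], TCP at [222.981, -556.997, 256.267] pointing down, gripper open.
Joint ranges: [-170.27, 170.27], [-57.76, 135], [12.27, 136.19], [-55.21, 235.2], [11.17, 155.16], [-170.74, 170.74]. Speed limits (degrees/s): [136.94, 136.94, 180, 180, 180, 180].

## Interface

Orientations are given as [roll, pitch, yaw] about the fixed x, y, z axes, in that order (R = Rz(yaw) Ry(pitch) Rx(roll)).
In Python, from plant import observe, get_image, get_calibration, hand_in gives the robot as it stands.
- The arm moves only by the tool arm_command, never from a script. Its argument "plan" is text: rows parted by semicolons, each of 5 numbers parted by spaces: the opening in per cent of the stroke, from 0 (shut) to 100 (fully open), then the shift along the tool's x, y, z in m, then the turn about the tool's x in degrees. A call has 1 to 12 rows; each row is the pose to reach, as a shift and turn from the pose measured when the call began, along the tool's axes at that moment; what a row does not reach only later rows make up. A row lasts 1/8 s, in which the tool goes at most 62.5 mm and 10.7 degrees, less where a joint would pass 70% of its speed; a pose out of reach is approached as far as the arm can. A call with a gripper value outside its range is refused whole. The fingers move at their own pace and stop on an object; "grip_force" is the grip in N (left out, the last holds). Time passes only in rows, so rows that repeat a pose let the fingers close. It gives the time, the measured TCP pose, the force and the opening at its end, in the units of the state.
- observe(): the state, without advancing time (a new reading comes with each control period).
- get_image(name): name is "scene" or "top" or "wrist"; returns the picture (384x512x3 uint8, blue, green, red); there is no depth.
- get_calibration(name): a dict with "fx", "fy", "cx", "cy" (pixels), "extrinsics" (4x4, takes a point from world to camera coordinates). Camera axes: x right, y up, looking along -z (the intrinsics and any distortion apply to the point x, -y, -z); pixel columns grow to the right and rows downward; lengths in mm; the calibration is good to about 2 mm. A picture is of the moment at which its call begins: read the wrist's pose just before it. get_calibration takes no time and is no camera call; for the wrist camera it gives the pose at the moment of the call.
- hand_in(): hands the job in, once; it reports no verdict.
The state is a dict: "clock": time; "joint_positions": joint angles; "joint_vel": joint speeds; "joint_torque": joint torques, N m; "ee_pos": TCP position; "tcp_rot": TCP orientation; "contact_force": force on the tool from outside, world axes, zero at the start; "ft_torque": the same for the moment, N m; "finger_gap": finger opening in mm.
Only numpy, scipy, OpenCV 4.12 (cv2) and the standard library are available. Lean on these libraries where they do the work, as an engineer would, in place of code of your own. Each camera call takes 0.05 s, during which the arm holds its last target.

## Task

The bright bolt with the brass dot on the lantern-pole foot is loose. Take the larger spanner from the green mat, fit its wide jaw on that bolt and tighten it clockwise in short swings between the ribs, slipping the spanner off and setting it back each time, until the bolt comes to its stop, then nip it up with a firm, steady pull without overtightening it. Lay the spanner back flat on the mat, with the bolt left tight, and leave the other things on the counter where they are.

Things in the scene. Friction and masses are not known exactly. Their poses are not given: they have to be found in the camera images.
- foot: Grey steel foot for a lantern pole, fixed: round flange 252 dia x 14 thick, upright sleeve 60 dia to z 130 at its centre, six radial ribs 8 thick from r 28 to r 118 mm (outer ends up to z 45, rising to z 92 at the sleeve) at +-30, +-90, +-150 deg from its -x. Six bolts at r 92 midway between ribs; a set-screw tab at the rear reaches r 60. Origin: flange centre on the counter; -x points to the loose bolt.
- bolt_top (a point): Centre of the top face, 34 mm above the counter, of the loose bright-steel bolt with a brass dot (the other five are dark). Upright hexagon, 30 mm across flats, z 18 to 34, on a fixed washer 41 dia (z 14 to 18), 92 mm from the foot's centre between two ribs. Its axes turn with the bolt: flats face along its x axis and every 60 deg from it; z up.
- bolt: The same bolt as a body, same axes as bolt_top; origin at the centre of the head's underside, 18 mm above the counter. With the jaw on it, the shank can swing from 26 deg anticlockwise (seen from above) of straight out, the foot's -x, to 58 deg clockwise of it before the ribs are in the way. Lost motion and give take 8 to 14 deg of each swing.
- bolt_turn (a joint): Turn of the loose bolt (rad), grows clockwise seen from above (tightening). Starts at 1.9 to 2.6, runs with a light drag of 0.3 N m, stays where it is left, stops dead at 4.0. Nip it up there to 0.6 to 0.9 N m: a square pull of 5 to 8 N at the shank's middle, built up slowly; contacts give, so it rises some 0.1 N m per degree. Over 1 N m is overtightened; about 1.3 slips round the head.
- spanner: The larger, double open-ended steel spanner, 0.40 kg, about 265 long, heads 12 thick; shank 20 wide, 10 thick (1 mm above the underside), bare for 110 mm. Origin: underside, middle of the shank, its balance point. x along the shank to the wide jaw (the other is for 27 mm), z up. Lies flat on the mat. Friction holds it in a grip of 60 N.
- spanner_jaw (a point): Where the hexagon's centre sits in the wide jaw: 115 mm from the spanner's origin along x, 6 mm above the underside. Jaw faces 31.5 apart with flared tips, parallel to the mouth direction, which is turned 15 deg from x towards +y; they reach 16 mm past this point; throat 18.5 behind it. Some 5 deg of play each way. Head 65 wide. To free it, ease back to the flats, then draw it off 34 mm along the mouth.
- mat: Green tool mat, 360 (its x) x 250 (its y) x 3 mm, fixed on the counter; origin at the centre of its underside.
- spanner_small: The smaller spanner, 178 long, 9 thick, for 19 and 17 mm: too small for the bolt; lies on the mat 104 to 120 mm beside the larger one. Leave it.
- oil_bottle: Amber oil bottle, 68 dia, 190 high; origin under its base. Leave it.
- incense_tin: Red round incense tin, 72 dia, 120 high; origin under its base. Leave it.
- tape_roll: Tan roll of tape lying flat, 90 dia, 40 high; origin underneath. Leave it.
- scissors: Black-handled scissors lying flat, 215 long, 10 high; origin at the pivot. Leave them.

How it is judged (in metres and radians):
On the way, in this order (a step that is already met when the one before it is completed fails the run):
1. the spanner's wide jaw is on the loose bolt's head (horizontal distance between spanner_jaw and bolt_top below 0.006 m and height (world z) of spanner_jaw between 0.019 and 0.038 m), for 0.1 s.
2. the bolt is at its stop and nipped up firmly with the spanner (45 N of contact is about 0.5 N m) (value of joint bolt_turn above 3.95 rad and contact force between spanner and bolt above 45 N), for 0.15 s.
At the end, for the whole second after the job is handed in: The bolt is at its stop (turn above 3.93 of 4.0) and the larger spanner lies still and flat (within 3.5 deg) on the mat, its middle within 120 mm of the mat's centre both ways and less than 8 mm above the counter (value of joint bolt_turn above 3.93 rad and x of spanner in the frame of mat between -0.12 and 0.12 m and y of spanner in the frame of mat between -0.12 and 0.12 m and z of spanner in the frame of mat below 0.008 m and angle between spanner's own z axis and vertical below 0.06 rad and linear speed of spanner below 0.02 m/s); the robot touches nothing.
It fails at once if the bolt is overtightened: spanner and bolt press on each other with over 125 N in sum (about 1.1 N m) (contact force between spanner and bolt above 125 N).
It fails at once if the fingers press on the bolt (contact force between the fingers and bolt above 3 N).
It fails at once if the smaller spanner or another thing on the counter is moved by more than 25 mm (distance of any of spanner_small, oil_bottle, incense_tin, tape_roll, scissors from where it was at the start of the episode above 0.025 m).
It also fails if it takes over 72 s, if anything falls off the work surface, if the arm or the gripper's body presses on something with over 40 N, if the wrist force passes 120 N, or if a joint passes its speed limit or range.

## Working session

There is one attempt and no reset: what is moved stays moved. The work goes in short steps, Python scripts to look and compute and a tool call to move; the robot and the scene stay as the last step left them, time stands still between calls to the robot, and variables do not carry over. Pictures are saved under pics/ and viewed, and the job is handed in when it is done.

Besides the shell and the picture viewer there is one more tool, called by a JSON object that holds its "name" and its "arguments". arm_command: Moves the arm, as the interface text tells. Its arguments: {"type":"object","properties":{"plan":{"type":"string"},"grip_force":{"type":"number"}},"required":["plan"]}

```bash
ls; mkdir -p pics
python3 - <<'E'
from plant import *
import cv2
print(observe())
for n in ["scene","top","wrist"]:
    cv2.imwrite(f"pics/{n}0.png",get_image(n)); c=get_calibration(n); print(n,c)
E
```

```text
pics
{'clock': 0.0, 'joint_positions': array([-7.47762936e+01,  2.05991635e+01,  8.66000726e+01, -7.87149490e-04,
        7.29094107e+01, -6.59506126e+00]), 'joint_vel': array([-0.01625894, -0.03055883, -0.00071964,  0.03070102, -0.02734013,
       -0.04063382]), 'joint_torque': array([ 7.73841311e-04, -5.27618229e+01, -2.78622025e+01, -2.48196175e-04,
        1.28524515e-02, -7.25133191e-06]), 'ee_pos': array([ 222.81664252, -556.39202281,  255.43358349]), 'tcp_rot': array([-96.19852063,  89.89135053, 105.62047906]), 'contact_force': array([-0.68024107, -0.80506642, -0.2703464 ]), 'ft_torque': array([0.00765658, 0.00612106, 0.06933601]), 'finger_gap': 85.22015027325376}
scene {'fx': 360.31821485396085, 'fy': 360.31821485396085, 'cx': 257.61772039192886, 'cy': 186.67704602606577, 'extrinsics': array([[-8.00667894e-01,  5.99009915e-01, -1.08648701e-02,
         4.67447023e+02],
       [-4.63682011e-01, -6.08093831e-01,  6.44376354e-01,
         1.69308064e+02],
       [ 3.79380964e-01,  5.20969303e-01,  7.64631329e-01,
        -1.52247317e+03],
       [ 0.00000000e+00,  0.00000000e+00
[... 272 characters left out ...]
-01,  1.40583105e-02,  9.79966193e-02,
        -5.35123296e+02],
       [-9.81395373e-02,  9.86281562e-03,  9.95123789e-01,
        -1.05043057e+03],
       [ 0.00000000e+00,  0.00000000e+00,  0.00000000e+00,
         1.00000000e+00]])}
wrist {'fx': 271.7525919867089, 'fy': 271.7525919867089, 'cx': 255.4367779240877, 'cy': 191.41577575327779, 'extrinsics': array([[ 3.72991782e-01, -9.27834051e-01, -1.05054678e-03,
        -5.98890405e+02],
       [ 8.90435099e-01,  3.58275071e-01, -2.80649795e-01,
         3.76477087e+01],
       [ 2.60772821e-01,  1.03744624e-01,  9.59809663e-01,
        -3.78141525e+02],
       [ 0.00000000e+00,  0.00000000e+00,  0.00000000e+00,
         1.00000000e+00]])}
```

View pics/top0.png

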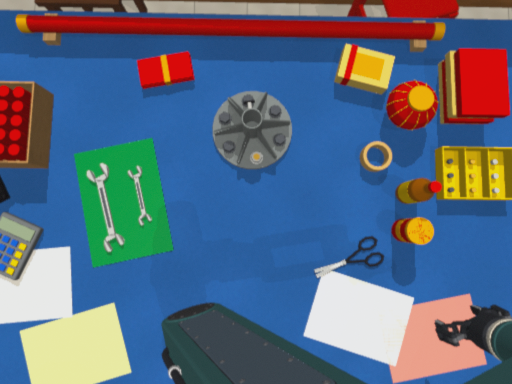

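View pics/scene0.png

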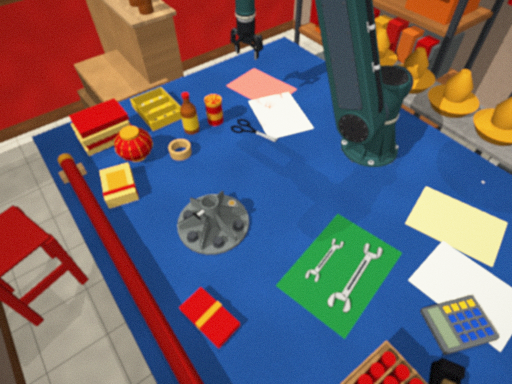

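View pics/wrist0.png

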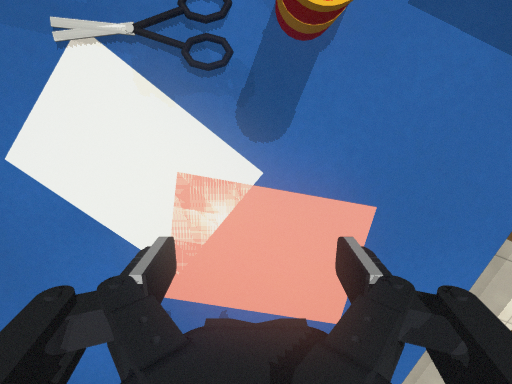

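```bash
cat > h.py <<'E'
import numpy as np, cv2
from plant import *
from scipy.spatial.transform import Rotation as R
def cast(c,uv,z):
    E=c["extrinsics"]; uv=np.atleast_2d(np.array(uv,float))
    d=np.stack([(uv[:,0]-c["cx"])/c["fx"],-(uv[:,1]-c["cy"])/c["fy"],-np.ones(len(uv))],1)
    dw=d@E[:3,:3]; o=-E[:3,:3].T@E[:3,3]
    return o+dw*((z-o[2])/dw[:,2])[:,None]
def proj(c,P):
    E=c["extrinsics"]; p=np.atleast_2d(P)@E[:3,:3].T+E[:3,3]
    return np.stack([c["cx"]+c["fx"]*p[:,0]/-p[:,2],c["cy"]-c["fy"]*p[:,1]/-p[:,2]],1)
E
python3 - <<'E'
from h import *
im=cv2.imread("pics/top0.png"); c=get_calibration("top")
a=cv2.resize(im[130:275,65:180],None,fx=5,fy=5,interpolation=cv2.INTER_CUBIC)[:,:]
cv2.imwrite("pics/a.png",cv2.resize(im[135:270,70:180],(484,594),interpolation=cv2.INTER_CUBIC))
cv2.imwrite("pics/b.png",cv2.resize(im[85:175,205:300],(633,600),interpolation=cv2.INTER_CUBIC))
hsv=cv2.cvtColor(im,cv2.COLOR_BGR2HSV)
g=cv2.inRange(hsv,(40,80,60),(80,255,255))
n,l,s,ce=cv2.connectedComponentsWithStats(g); i=1+s[1:,4].argmax()
m=(l==i).astype(np.uint8); cn=max(cv2.findContours(m,0,1)[0],key=cv2.contourArea)
hull=cv2.convexHull(cn); w=cast(c,hull[:,0],3)
r=cv2.minAreaRect(w[:,:2].astype(np.float32)); print("mat",r)
fill=cv2.fillPoly(np.zeros_like(m),[hull],1); fill=cv2.erode(fill,np.ones((3,3)))
t=((fill>0)&(m==0)).astype(np.uint8)
n,l,s,ce=cv2.connectedComponentsWithStats(t)
for i in range(1,n):
    if s[i,4]<30: continue
    cc=cv2.findContours((l==i).astype(np.uint8),0,1)[0][0]
    w=cast(c,cc[:,0],11)[:,:2].astype(np.float32); rr=cv2.minAreaRect(w)
    print(s[i],ce[i],rr,cv2.boxPoints(rr).round(1).tolist())
# foot & bolt
for z in (34,): print(cast(c,[[257,157]],z))
E
```

```text
mat ((497.7958679199219, 330.2210693359375), (357.4481506347656, 248.09149169921875), 12.846683502197266)
[ 87 163  37  89 794] [105.25062972 206.19269521] ((480.5948486328125, 377.9512939453125), (270.7574768066406, 68.18363952636719), 16.759897232055664) [[341.1000061035156, 371.6000061035156], [360.79998779296875, 306.29998779296875], [620.0999755859375, 384.29998779296875], [600.4000244140625, 449.6000061035156]]
[128 166  24  60 345] [139.47246377 194.8057971 ] ((516.8221435546875, 275.8018798828125), (181.49560546875, 42.369747161865234), 15.199139595031738) [[423.70001220703125, 272.5], [434.79998779296875, 231.60000610351562], [609.9000244140625, 279.1000061035156], [598.7999877929688, 320.0]]
[[636.95789397 -84.14693025  34.        ]]
```

View pics/a.png

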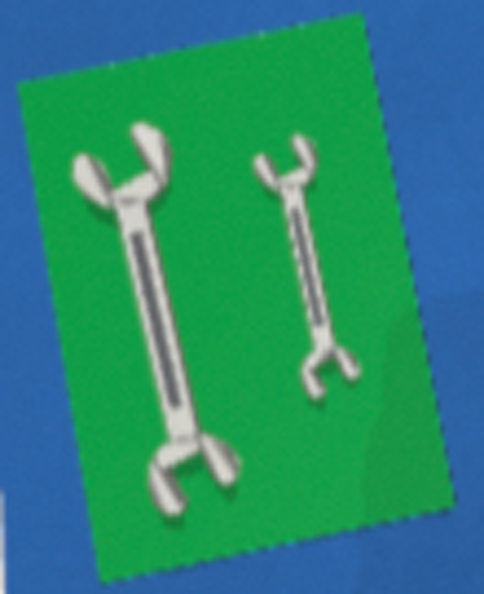

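View pics/b.png

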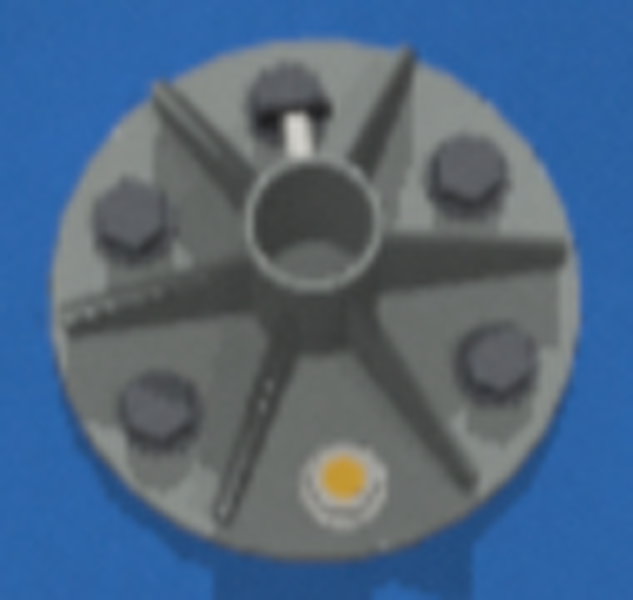

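Run:
```python
from h import *
o=observe(); T=R.from_euler('xyz',o["tcp_rot"],degrees=True).as_matrix()
E=get_calibration("wrist")["extrinsics"]
cp=-E[:3,:3].T@E[:3,3]
print(T.round(3)); print("cam in tool",T.T@(cp-o["ee_pos"]), "view",T.T@(-E[2,:3]),"up",T.T@E[1,:3],"right",T.T@E[0,:3])
c=get_calibration("top")
print(cast(c,[[252,158-28]],14))
for z,uv in ((14,[252,130]),(130,[251,117])): print(cast(c,[uv],z))
```

```text
[[-0.     0.372 -0.928]
 [ 0.001 -0.928 -0.372]
 [-1.    -0.001 -0.   ]]
cam in tool [-117.24393466   -0.4865242   -70.80348424] view [9.59763450e-01 8.01579633e-04 2.80808613e-01] up [ 0.28080943 -0.00122201 -0.95976277] right [-4.26175143e-04  9.99998932e-01 -1.39793238e-03]
[[726.74901597 -67.35184431  14.        ]]
[[726.74901597 -67.35184431  14.        ]]
[[732.51183907 -65.24601357 130.        ]]
```

```bash
cat >> h.py <<'E'
def tool(o=None):
    o=o or observe(); return R.from_euler('xyz',o["tcp_rot"],degrees=True).as_matrix(), np.array(o["ee_pos"])
def go(P,zyaw=None):
    T,p=tool(); s=T.T@(np.array(P,float)-p)/1000; t=None
    if zyaw is not None:
        zy=np.degrees(np.arctan2(T[1,2],T[0,2])); t=(zy-zyaw+180)%360-180
    print("shift",s.round(4),"turn",t, "dist",np.linalg.norm(s).round(3)); return s,t
E
python3 -c "
from h import *
go([637,-86,190],190.7)"
```

```text
shift [ 0.0661 -0.2828 -0.5593] turn 11.120154118644678 dist 0.63
```

{"name": "arm_command", "arguments": {"plan": "100 0 -0.03 -0.056 1; 100 0 -0.057 -0.112 3; 100 0 -0.085 -0.168 5; 100 0 -0.113 -0.224 7; 100 0 -0.141 -0.28 9; 100 0 -0.17 -0.336 11; 100 0 -0.198 -0.392 11; 100 0.02 -0.226 -0.447 11; 100 0.04 -0.255 -0.503 11; 100 0.066 -0.283 -0.559 11; 100 0.066 -0.283 -0.559 11; 100 0.066 -0.283 -0.559 11"}}

```text
clock: 1.65
ee_pos: [636.3, -85.5, 189.4]
tcp_rot: [-43.0, 89.9, 148.0]
contact_force: [0.0, 0.1, 0.1]
finger_gap: 85.7
```

Run:
```python
from h import *
o=observe(); print(o["ee_pos"],o["tcp_rot"],o["joint_vel"].round(1)); c=get_calibration("wrist"); im=get_image("wrist"); cv2.imwrite("pics/w1.png",im); np.save("w1.npy",c["extrinsics"])
```

```text
[636.27301365 -85.49260577 189.35811285] [-42.96391256  89.85263722 147.95007892] [-2.1 -1.8  0.3 -0.5  0.2 -0.5]
```

View pics/w1.png

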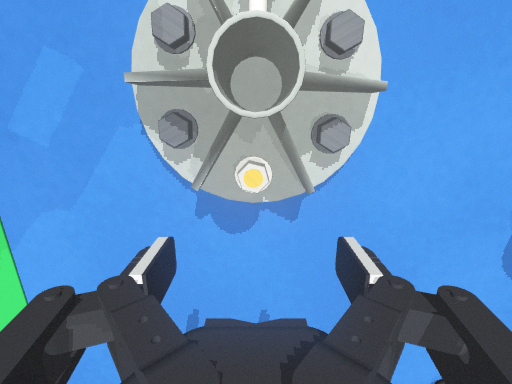

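Run:
```python
from h import *
im=cv2.imread("pics/w1.png"); c=get_calibration("wrist")
cv2.imwrite("pics/w1z.png",cv2.resize(im[145:205,218:288],(700,600),interpolation=cv2.INTER_CUBIC))
hsv=cv2.cvtColor(im,cv2.COLOR_BGR2HSV)
m=cv2.inRange(hsv,(15,120,120),(35,255,255)); n,l,s,ce=cv2.connectedComponentsWithStats(m)
for i in range(1,n):
    if s[i,4]>40: print(s[i],ce[i],cast(c,[ce[i]],34))
g=cv2.cvtColor(im,cv2.COLOR_BGR2GRAY)
print(g[155:196:2,232:276:2])
# foot centre: flange circle from blue boundary
t=cv2.imread("pics/top0.png"); ct=get_calibration("top"); h=cv2.cvtColor(t,cv2.COLOR_BGR2HSV)
k=cv2.inRange(h,(0,0,0),(180,75,255)); k[:85]=0;k[175:]=0;k[:,:205]=0;k[:,300:]=0
cn=max(cv2.findContours(k,0,1)[0],key=cv2.contourArea)
w=cast(ct,cn[:,0],14)[:,:2].astype(np.float32); print("flange",cv2.fitEllipse(w),cv2.minEnclosingCircle(w))
```

```text
[244 169  19  18 264] [252.85606061 177.95454545] [[640.45608023 -82.57004818  34.        ]]
[[169 168 168 168 172 157 160 169 168 157 170 169 167 168 169 171 171 167
  168 170 170 170]
 [169 167 168 170 157 157 158 159 214 238 237 237 235 203 157 167 169 168
  169 170 170 171]
 [168 169 168 157 157 164 224 225 221 221 223 224 224 224 224 235 157 169
  167 169 173 169]
 [167 170 169 156 204 228 229 227 156 155 157 176 212 226 226 238 238 176
  166 169 169 170]
 [169 169 160 165 226 226 221 161 194 190 162 150 150 150 150 175 220 237
  154 168 170 170]
 [167 156 157 224 225 223 157 195 238 238 236 234 217 186 159 141 152 239
  239 169 166 169]
 [169 159 209 224 222 159 191 235 235 236 238 238 239 238 237 232 192 234
  236 201 170 167]
 [169 158 224 222 160 190 239 238 237 227 225 224 231 237 239 239 232 202
  235 233 170 167]
 [170 162 224 157 186 239 238 220 222 220 220 222 221 220 236 236 233 150
  236 234 171 171]
 [168 169 223 186 235 236 235 220 222 222 221 221 222 220 222 238 238 181
  239 240 169 172]
 [167 175 224 231 238 237 223 219 219 222 222 222 220 223 222 231 237 222
  2
[... 418 characters left out ...]
233 222 222 222 220 219 220 234 238 236 221
  178 166 170 168]
 [168 166 169 167 218 234 239 238 237 228 224 223 231 239 238 234 222 220
  166 168 169 169]
 [168 170 168 167 168 193 230 235 238 238 237 238 237 237 231 215 186 166
  168 166 170 168]
 [167 168 167 169 170 170 171 217 218 212 229 234 238 234 180 171 168 168
  169 171 169 170]
 [172 172 168 167 172 173 172 172 170 174 170 170 160 161 171 172 169 171
  168 170 169 168]
 [171 173 170 174 174 173 173 175 172 174 169 170 169 167 167 172 172 171
  173 170 171 172]]
flange ((729.2926635742188, -66.84651947021484), (246.82949829101562, 248.79356384277344), 86.91876220703125) ((730.6942749023438, -66.60466766357422), 126.85498809814453)
```

View pics/w1z.png

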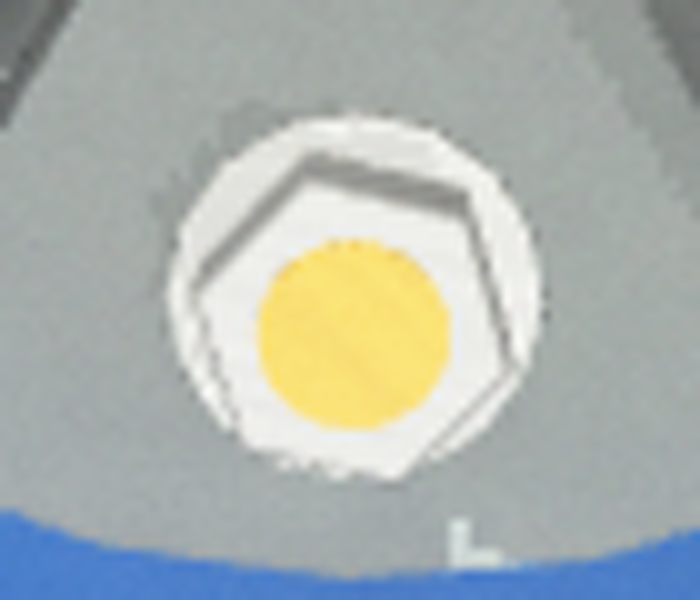

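Run:
```python
from h import *
c=get_calibration("wrist")
z=np.array([(310,180),(463,213),(517,370),(397,477),(245,440),(196,295)],float)
uv=np.array([218,145])+z/10-.5
w=cast(c,uv,34)[:,:2]; print(w.round(1)); ctr=w.mean(0); print(ctr)
r=w-ctr; print(np.hypot(*r.T), np.degrees(np.arctan2(r[:,1],r[:,0]))%60)
e=np.roll(w,-1,0)-w; print("edge dirs",np.degrees(np.arctan2(e[:,1],e[:,0]))%60, np.hypot(*e.T))
F=np.array([729.5,-66.8]); d=ctr-F; print("foot -x dir",np.degrees(np.arctan2(d[1],d[0])),np.hypot(*d))
# top-view cast for bolt dot
im=cv2.imread("pics/top0.png"); ct=get_calibration("top"); hsv=cv2.cvtColor(im,cv2.COLOR_BGR2HSV)
m=cv2.inRange(hsv,(12,100,100),(35,255,255)); m[:140]=0;m[175:]=0;m[:,:240]=0;m[:,270:]=0
M=cv2.moments(m,True); print(cast(ct,[[M['m10']/M['m00'],M['m01']/M['m00']]],34))
```

```text
[[655.5 -75.2]
 [655.1 -91.1]
 [640.  -99.9]
 [626.2 -89.9]
 [627.2 -73.6]
 [641.5 -65.9]]
[640.90370615 -82.6011634 ]
[16.32978436 16.55249522 17.33624045 16.38229261 16.43328288 16.73375123] [26.91338989 28.91724591 26.88161997 26.50020843 26.58052449 28.00247265]
edge dirs [28.61542259 30.10209881 23.90693923 26.69481819 28.21678138 26.27178881] [15.94186781 17.47593177 16.97640341 16.38792459 16.22794032 16.80675581]
foot -x dir -169.88761466175097 89.99433342732141
[[639.28137766 -81.7894188   34.        ]]
```

```bash
python3 -c "
from h import *
go([480,378,180],195.5)"
```

```text
shift [ 0.0107 -0.4855  0.0659] turn -4.6567487548552435 dist 0.49
```

{"name": "arm_command", "arguments": {"plan": "100 0 -0.06 0.008 0; 100 0 -0.12 0.016 -1; 100 0 -0.18 0.025 -2; 100 0 -0.24 0.033 -3; 100 0 -0.3 0.041 -4; 100 0 -0.36 0.05 -4.7; 100 0.005 -0.42 0.058 -4.7; 100 0.011 -0.4855 0.066 -4.7; 100 0.011 -0.4855 0.066 -4.7; 100 0.011 -0.4855 0.066 -4.7"}}

```text
clock: 2.95
ee_pos: [480.4, 376.5, 180.4]
tcp_rot: [-45.6, 90.0, 149.9]
contact_force: [-0.1, 0.0, -0.3]
finger_gap: 85.5
```

Run:
```python
from h import *
o=observe(); print(o["ee_pos"],o["joint_vel"].round(1)); c=get_calibration("wrist"); im=get_image("wrist"); cv2.imwrite("pics/w2.png",im)
```

```text
[480.36606779 376.54755695 180.38447113] [-1.7 -0.2  0.4 -0.1  0.  -0.1]
```

View pics/w2.png

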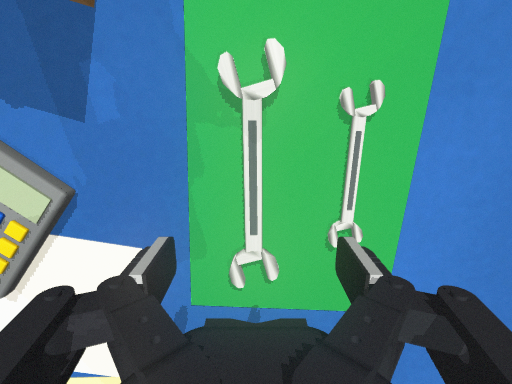

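Run:
```python
from h import *
im=cv2.imread("pics/w2.png"); c=get_calibration("wrist"); T,p=tool()
hsv=cv2.cvtColor(im,cv2.COLOR_BGR2HSV)
g=cv2.inRange(hsv,(40,80,60),(80,255,255))
m=cv2.bitwise_not(g); m[:30]=0; m[295:]=0; m[:,:205]=0; m[:,300:]=0
n,l,s,ce=cv2.connectedComponentsWithStats(m); i=1+s[1:,4].argmax(); print(s[i])
m=(l==i).astype(np.uint8)
L=[];Rr=[]
for v in range(110,236,3):
    u=np.where(m[v])[0]; L.append((u.min()-.5+.5,v)); Rr.append((u.max()+1,v))
Lw=cast(c,np.array(L)-[.5,0],14)[:,:2]; Rw=cast(c,np.array(Rr)-[.5,0],14)[:,:2]
C=(Lw+Rw)/2; vx,vy,x0,y0=cv2.fitLine(C.astype(np.float32),cv2.DIST_HUBER,0,.01,.01).ravel()
if vx<0: vx,vy=-vx,-vy
print("width",np.linalg.norm(Lw-Rw,axis=1).mean(),"yaw",np.degrees(np.arctan2(vy,vx)),x0,y0)
cn=max(cv2.findContours(m,0,1)[0],key=cv2.contourArea)[:,0]
w=cast(c,cn,15)[:,:2]; d=np.array([vx,vy]); nn=np.array([-vy,vx]); a=(w-[x0,y0])@d; b=(w-[x0,y0])@nn
print("ext along",a.min(),a.max(),"lat",b.min(),b.max())
for q in (a.min(),a.max()): print((np.array([x0,y0])+d*q))
for f in (a>40,a<-40): print("head lat",b[f].min(),b[f].max())
# gap tips
np.save("sp.npy",np.array([x0,y0,vx,vy]))
cv2.imwrite("pics/w2z.png",cv2.resize(im[30:110,200:300],(750,600),interpolation=cv2.INTER_CUBIC))
print("yaw tool z",np.degrees(np.arctan2(T[1,2],T[0,2])))
```

```text
[ 217   38   69  250 5617]
width 19.481790181506543 yaw 16.02225 487.69983 381.71973
ext along -140.4834197450948 128.18968482478394 lat -32.38471955979223 32.61006977384479
[352.67354678 342.94481321]
[610.90993179 417.10143873]
head lat -32.38471955979223 32.61006977384479
head lat -29.06278120990918 29.193289976627735
yaw tool z -164.5430363292761
```

View pics/w2z.png

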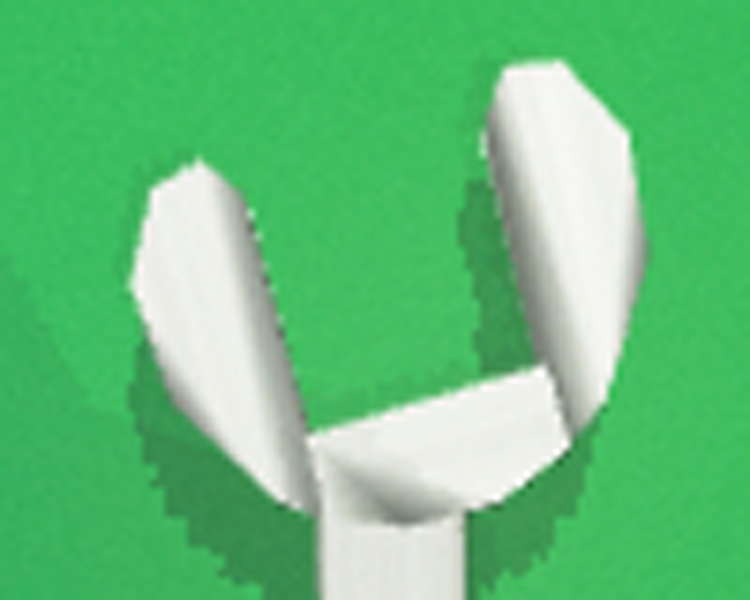

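Run:
```python
from h import *
c=get_calibration("wrist"); x0,y0,vx,vy=np.load("sp.npy")
z=np.array([(308,437),(548,370)],float)/7.5+[200,30]-.5
w=cast(c,z,15)[:,:2]; e=w[1]-w[0]; print(w,np.linalg.norm(e))
md=np.array([-e[1],e[0]])/np.linalg.norm(e); print("mouth",np.degrees(np.arctan2(md[1],md[0])))
J=w.mean(0)+18.5*md; d=np.array([vx,vy]); print("jaw",J, "along",(J-[x0,y0])@d,"lat",(J-[x0,y0])@[-vy,vx])
O=J-115*d; print("origin",O, "by extent centre? grasp +20:",O+20*d, "line pt", np.array([x0,y0])+d*((O-[x0,y0])@d))
```

```text
[[566.56399318 415.2900851 ]
 [582.67342767 387.55301911]] 32.07582748753163
mouth 30.147628352363085
jaw [590.61629368 410.71280229] along 106.92102760609653 lat -0.5392078931310172
origin [480.0835178  378.97158372] by extent centre? grasp +20: [499.30660893 384.49179589] line pt [479.934691   379.48984545]
```

```bash
python3 -c "
from h import *
go([499.3,384.5,28],195.9)"
```

```text
shift [ 0.1523 -0.0031 -0.0203] turn -0.44303632927608305 dist 0.154
```

{"name": "arm_command", "arguments": {"plan": "60 0.04 -0.003 -0.02 -0.4; 60 0.09 -0.003 -0.02 -0.4; 60 0.13 -0.003 -0.02 -0.4; 60 0.147 -0.003 -0.02 -0.4; 60 0.152 -0.003 -0.02 -0.4; 60 0.152 -0.003 -0.02 -0.4", "grip_force": 60}}

```text
clock: 3.75
ee_pos: [500.1, 384.3, 29.5]
tcp_rot: [-141.3, 89.9, 54.5]
contact_force: [-0.6, 0.8, -0.6]
finger_gap: 51.7
```

{"name": "arm_command", "arguments": {"plan": "10 0 0 0 0; 10 0 0 0 0; 10 0 0 0 0; 10 0 0 0 0; 10 0 0 0 0; 10 0 0 0 0", "grip_force": 60}}

```text
clock: 4.5
ee_pos: [501.3, 385.0, 31.3]
tcp_rot: [-159.6, 89.7, 36.2]
contact_force: [-0.4, -1.1, 6.5]
finger_gap: 17.9
```

Run:
```python
from h import *
o=observe(); print(o); c=get_calibration("wrist"); im=get_image("wrist"); cv2.imwrite("pics/w3.png",im)
```

```text
{'clock': 4.5, 'joint_positions': array([3.12594833e+01, 3.78154382e+01, 9.34323160e+01, 3.03808311e-02,
       4.84916687e+01, 1.05396266e+02]), 'joint_vel': array([ 0.09462096,  0.00576278,  0.03399762, -0.11428965,  0.07367573,
       -0.07606604]), 'joint_torque': array([ 2.33949381e-01, -5.77943015e+01, -1.72691363e+01,  1.24197202e-01,
       -2.72176573e-01,  1.48664054e-02]), 'ee_pos': array([501.25595819, 385.04581944,  31.32751963]), 'tcp_rot': array([-159.59387326,   89.73842763,   36.2492619 ]), 'contact_force': array([-0.4469111 , -1.05741456,  6.53208048]), 'ft_torque': array([-0.06905888,  0.06917421,  0.08092401]), 'finger_gap': 17.877224198884672}
```

View pics/w3.png

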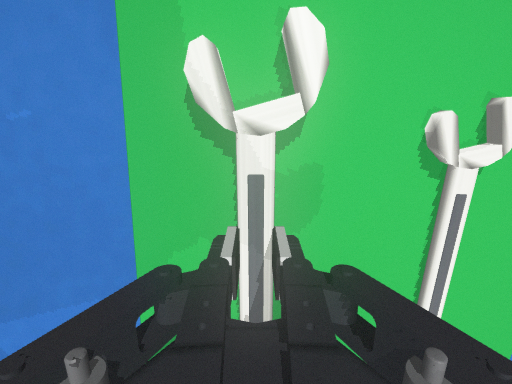

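{"name": "arm_command", "arguments": {"plan": "10 -0.01 0 0 0; 10 -0.03 0 0 0; 10 -0.05 0 0 0; 10 -0.07 0 0 0; 10 -0.08 0 0 0; 10 -0.08 0 0 0; 10 -0.08 0 0 0"}}

```text
clock: 5.42
ee_pos: [500.3, 384.5, 110.6]
tcp_rot: [-157.2, 89.8, 38.6]
contact_force: [-0.5, -0.2, -4.2]
finger_gap: 17.7
```

Run:
```python
from h import *
o=observe(); print({k:np.round(v,2) for k,v in o.items()}); c=get_calibration("wrist"); im=get_image("wrist"); cv2.imwrite("pics/w4.png",im)
cv2.imwrite("pics/w4z.png",cv2.resize(im[0:150,160:350],(760,600),interpolation=cv2.INTER_CUBIC))
```

```text
{'clock': np.float64(5.42), 'joint_positions': array([3.126e+01, 3.171e+01, 9.088e+01, 3.000e-02, 5.724e+01, 1.054e+02]), 'joint_vel': array([-0.11,  0.35,  0.2 ,  0.03,  0.06,  0.07]), 'joint_torque': array([ 2.000e-02, -6.270e+01, -2.386e+01,  2.000e-02, -1.000e-02,
        0.000e+00]), 'ee_pos': array([500.33, 384.5 , 110.61]), 'tcp_rot': array([-157.24,   89.82,   38.6 ]), 'contact_force': array([-0.47, -0.17, -4.19]), 'ft_torque': array([ 0.01, -0.07,  0.01]), 'finger_gap': np.float64(17.74)}
```

View pics/w4z.png

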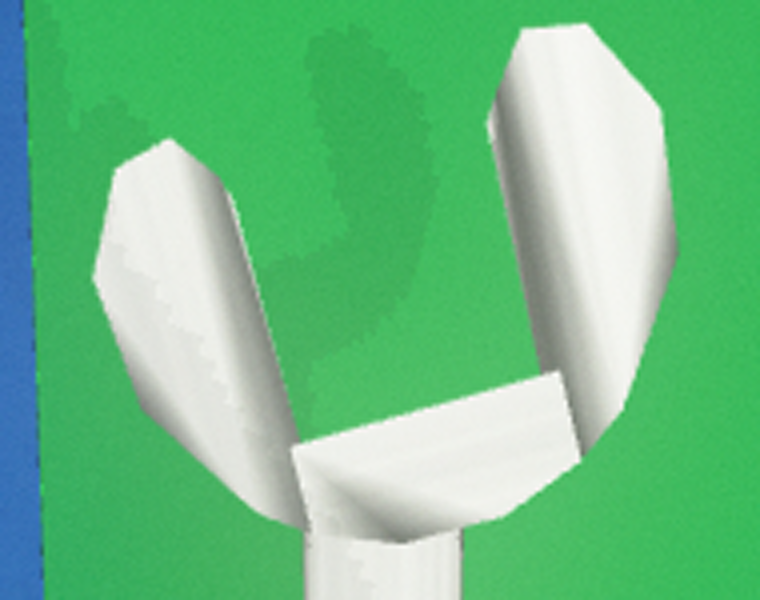

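Run:
```python
from h import *
c=get_calibration("wrist"); T,p=tool()
z=np.array([(293,445),(557,372)],float)/4+[160,0]-.5
for dz in (-18.3,-16.3,-14.3):
    w=cast(c,z,p[2]+dz)[:,:2]; e=w[1]-w[0]
    md=np.array([-e[1],e[0]])/np.linalg.norm(e)
    J=np.r_[w.mean(0)+18.5*md,p[2]-22.3]
    zt=np.degrees(np.arctan2(T[1,2],T[0,2]))
    m=np.degrees(np.arctan2(md[1],md[0]))
    print(dz,"len",np.linalg.norm(e),"mouth",m,"rel tool -z",m-zt-180,"jaw tool",T.T@(J-p))
print(T.round(4),zt)
```

```text
-18.3 len 32.29974297778383 mouth 30.686891131160543 rel tool -z 14.838732288067547 jaw tool [ 22.53624816  -0.33893388 -93.29143042]
-16.3 len 31.823778160526178 mouth 30.686891131160593 rel tool -z 14.838732288067604 jaw tool [ 22.53613862  -0.40743803 -93.21776043]
-14.3 len 31.347813343268466 mouth 30.68689113116047 rel tool -z 14.83873228806749 jaw tool [ 22.53602909  -0.47594218 -93.14409045]
[[ 0.0021  0.2731 -0.962 ]
 [ 0.0018 -0.962  -0.2731]
 [-1.     -0.0011 -0.0025]] -164.151841156907
```

```bash
cat >> h.py <<'E'
B=np.array([640.4,-82.4])
def fit(S,back,jz,B=B,lat=0):
    """TCP target for spanner yaw S, jaw point 'back' mm short of bolt along mouth, jaw height jz"""
    s=np.radians(S); m=np.radians(S+15)
    J=B-back*np.array([np.cos(m),np.sin(m)])+lat*np.array([-np.sin(m),np.cos(m)])
    # tool -z = (cos s, sin s); tool y = (sin s,-cos s)
    P=J-(93.2*np.array([np.cos(s),np.sin(s)])-0.4*np.array([np.sin(s),-np.cos(s)]))
    return go(np.r_[P,jz+22.3],S+180)
E
python3 -c "
from h import *
fit(12.3,55,95); fit(12.3,45,28)"
```

```text
shift [-0.0078  0.4929  0.1396] turn 3.548158843093006 dist 0.512
shift [0.0592 0.491  0.13  ] turn 3.548158843093006 dist 0.511
```

{"name": "arm_command", "arguments": {"plan": "10 -0.008 0.05 0.014 1; 10 -0.008 0.105 0.028 2; 10 -0.008 0.16 0.043 3; 10 -0.008 0.215 0.06 3.5; 10 -0.008 0.27 0.075 3.5; 10 -0.008 0.325 0.09 3.5; 10 -0.008 0.38 0.106 3.5; 10 -0.008 0.435 0.122 3.5; 10 -0.008 0.493 0.14 3.5; 10 -0.008 0.493 0.14 3.5; 10 -0.008 0.493 0.14 3.5"}}

```text
clock: 6.85
ee_pos: [499.5, -128.0, 116.9]
tcp_rot: [-115.0, 89.8, 77.3]
contact_force: [0.2, -0.2, -4.2]
finger_gap: 18.0
```

Run:
```python
from h import *
o=observe(); print(o["ee_pos"],o["contact_force"],o["ft_torque"],o["joint_vel"].round(1)); c=get_calibration("wrist"); im=get_image("wrist"); cv2.imwrite("pics/w5.png",im)
fit(12.3,55,95);fit(12.3,45,28)
```

```text
[ 499.47367165 -127.96027848  116.90407498] [ 0.24094705 -0.15191443 -4.2495586 ] [ 0.05010574 -0.04112115 -0.05288485] [ 2.  -0.3  0.8  0.   0.  -0. ]
shift [-0.0004  0.0009 -0.0009] turn 0.04293560649864503 dist 0.001
shift [ 0.0667 -0.0015 -0.0105] turn 0.04293560649864503 dist 0.067
```

View pics/w5.png

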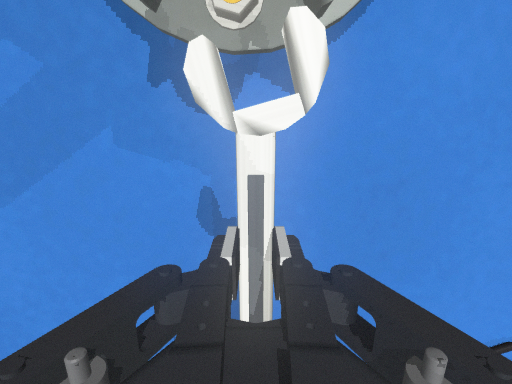

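Jaw held and pointing at the bolt (235,8). Lower to bolt height, 45 mm back along the mouth.

{"name": "arm_command", "arguments": {"plan": "10 0.02 0 -0.003 0; 10 0.045 -0.001 -0.008 0; 10 0.06 -0.0015 -0.0105 0; 10 0.067 -0.0015 -0.0105 0; 10 0.067 -0.0015 -0.0105 0; 10 0.067 -0.0015 -0.0105 0"}}

```text
clock: 7.65
ee_pos: [509.8, -123.4, 50.5]
tcp_rot: [-130.8, 89.8, 61.5]
contact_force: [-0.8, -0.3, -3.9]
finger_gap: 18.1
```

Run:
```python
from h import *
o=observe(); print(o["ee_pos"],o["contact_force"],o["ft_torque"]); c=get_calibration("wrist"); im=get_image("wrist"); cv2.imwrite("pics/w6.png",im)
cv2.imwrite("pics/w6z.png",cv2.resize(im[0:150,160:350],(760,600),interpolation=cv2.INTER_CUBIC))
fit(12.3,30,28);fit(12.3,0,28)
```

```text
[ 509.770447   -123.38237366   50.50013041] [-0.77353807 -0.25820249 -3.88340798] [-0.01085151 -0.02972839  0.00949238]
shift [ 0.0003 -0.0042 -0.0141] turn 0.037654920102795586 dist 0.015
shift [ 0.0004 -0.0119 -0.0431] turn 0.037654920102795586 dist 0.045
```

View pics/w6z.png

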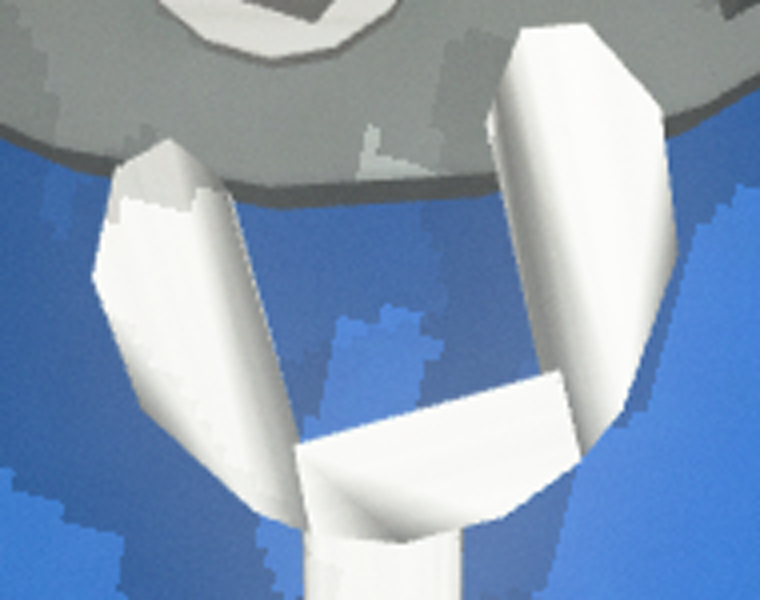

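{"name": "arm_command", "arguments": {"plan": "10 0 -0.002 -0.007 0; 10 0 -0.004 -0.014 0; 10 0 -0.006 -0.021 0; 10 0 -0.0072 -0.026 0; 10 0 -0.0084 -0.0305 0; 10 0 -0.0084 -0.0305 0"}}

```text
clock: 8.45
ee_pos: [538.2, -108.5, 50.6]
tcp_rot: [-138.4, 89.8, 54.0]
contact_force: [-1.0, 0.5, -4.3]
finger_gap: 17.8
```

Run:
```python
from h import *
o=observe(); print(o["ee_pos"],o["contact_force"],o["ft_torque"]); c=get_calibration("wrist"); im=get_image("wrist"); cv2.imwrite("pics/w7.png",im)
cv2.imwrite("pics/w7z.png",cv2.resize(im[0:150,160:350],(760,600),interpolation=cv2.INTER_CUBIC))
fit(12.3,0,28)
```

```text
[ 538.17743713 -108.54691686   50.62131731] [-1.00813252  0.49661461 -4.2768348 ] [ 0.06089948 -0.08997175  0.0262431 ]
shift [ 0.0004 -0.0034 -0.0125] turn 0.05470511572889336 dist 0.013
```

View pics/w7z.png

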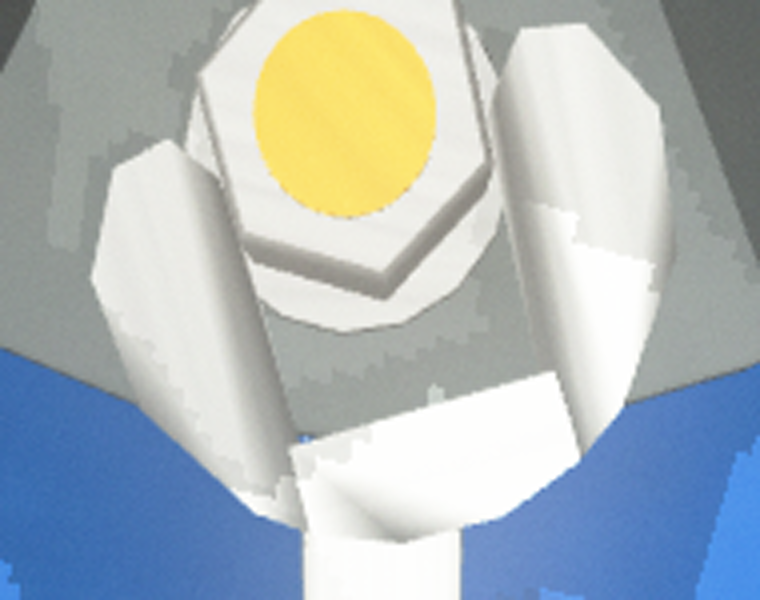

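{"name": "arm_command", "arguments": {"plan": "10 0 -0.001 -0.004 0; 10 0 -0.0022 -0.008 0; 10 0 -0.0032 -0.0115 0; 10 0 -0.0034 -0.0125 0; 10 0 -0.0034 -0.0125 0; 10 0 -0.0034 -0.0125 0"}}

```text
clock: 9.25
ee_pos: [549.3, -102.7, 50.6]
tcp_rot: [-133.4, 89.8, 58.9]
contact_force: [0.4, -0.5, -4.1]
finger_gap: 18.0
```

Run:
```python
from h import *
o=observe(); print(o["ee_pos"],o["contact_force"],o["ft_torque"]); c=get_calibration("wrist"); im=get_image("wrist"); cv2.imwrite("pics/w8.png",im)
cv2.imwrite("pics/w8z.png",cv2.resize(im[0:150,160:350],(760,600),interpolation=cv2.INTER_CUBIC))
fit(12.3,0,28)
```

```text
[ 549.31399795 -102.68087487   50.62382119] [ 0.4137971  -0.50930937 -4.13205735] [-0.00371759 -0.08647846  0.03178353]
shift [ 0.0003 -0.     -0.0001] turn 0.04959036977163578 dist 0.0
```

View pics/w8z.png

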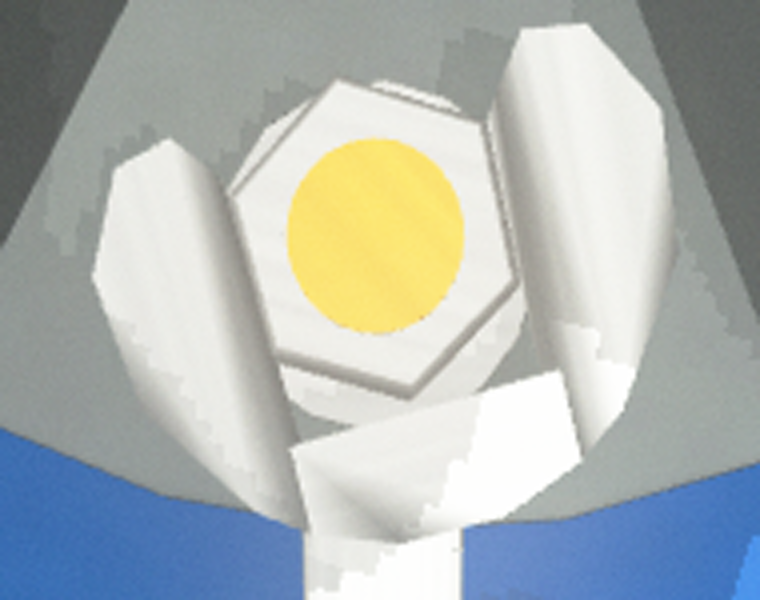

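```bash
sed -i 's/^B=.*/B=np.array([640.1,-81.8])/' h.py
cat >> h.py <<'E'
import io,contextlib
def swing(Ss,jz=28,back=0,B=B,g=10):
    for S in Ss:
        with contextlib.redirect_stdout(io.StringIO()): s,t=fit(S,back,jz,B)
        print(f"{g} {s[0]:.4f} {s[1]:.4f} {s[2]:.4f} {t:.1f};",end=" ")
    print()
def mom(o=None):
    "moment about bolt axis on spanner, cw positive (tightening), from wrist reading; minus weight"
    o=o or observe(); T,p=tool(o); f=o["contact_force"]
    r=(p[:2]-B)/1000
    # force on tool from outside; torque about TCP assumed
    print("cf",f.round(2),"ft",o["ft_torque"].round(3),"M_at_bolt(reaction z)",(o["ft_torque"][2]+r[0]*f[1]-r[1]*f[0]).round(3),"rxF only",(r[0]*f[1]-r[1]*f[0]).round(3))
E
python3 -c "
from h import *
mom();swing([9,6,3,0,-3,-6,-9,-12,-15,-18,-21,-21])"
```

```text
cf [-1.19  0.48 -4.73] ft [ 0.018 -0.11   0.014] M_at_bolt(reaction z) -0.055 rxF only -0.069
10 0.0003 -0.0060 -0.0001 3.3; 10 0.0004 -0.0109 -0.0005 6.3; 10 0.0004 -0.0157 -0.0012 9.3; 10 0.0004 -0.0205 -0.0021 12.3; 10 0.0004 -0.0253 -0.0032 15.3; 10 0.0004 -0.0299 -0.0046 18.3; 10 0.0004 -0.0345 -0.0062 21.3; 10 0.0004 -0.0390 -0.0081 24.3; 10 0.0004 -0.0434 -0.0102 27.3; 10 0.0005 -0.0477 -0.0126 30.3; 10 0.0005 -0.0519 -0.0151 33.3; 10 0.0005 -0.0519 -0.0151 33.3;
```

{"name": "arm_command", "arguments": {"plan": "10 0 -0.006 0 3.3; 10 0 -0.0109 -0.0005 6.3; 10 0 -0.0157 -0.0012 9.3; 10 0 -0.0205 -0.0021 12.3; 10 0 -0.0253 -0.0032 15.3; 10 0 -0.0299 -0.0046 18.3; 10 0 -0.0345 -0.0062 21.3; 10 0 -0.039 -0.0081 24.3; 10 0 -0.0434 -0.0102 27.3; 10 0 -0.0477 -0.0126 30.3; 10 0 -0.0519 -0.0151 33.3; 10 0 -0.0519 -0.0151 33.3"}}

```text
clock: 10.8
ee_pos: [553.0, -48.7, 50.8]
tcp_rot: [-106.0, 89.8, 53.2]
contact_force: [0.2, -0.3, -3.4]
finger_gap: 17.8
```

Run:
```python
from h import *
o=observe(); mom(o); c=get_calibration("wrist"); im=get_image("wrist"); cv2.imwrite("pics/w9.png",im)
cv2.imwrite("pics/w9z.png",cv2.resize(im[0:150,160:350],(760,600),interpolation=cv2.INTER_CUBIC))
fit(-21,0,28);mom();swing([-24,-27,-30,-33,-36,-39,-42,-44,-46,-46])
```

```text
cf [ 0.15 -0.26 -3.38] ft [ 0.01  -0.098  0.17 ] M_at_bolt(reaction z) 0.188 rxF only 0.018
shift [0.0005 0.     0.    ] turn 0.13628659118538167 dist 0.001
cf [-0.1   0.29 -3.54] ft [ 0.131 -0.092  0.164] M_at_bolt(reaction z) 0.141 rxF only -0.022
10 0.0005 -0.0048 -0.0001 3.1; 10 0.0005 -0.0097 -0.0005 6.1; 10 0.0005 -0.0145 -0.0011 9.1; 10 0.0006 -0.0193 -0.0020 12.1; 10 0.0006 -0.0241 -0.0031 15.1; 10 0.0006 -0.0288 -0.0045 18.1; 10 0.0006 -0.0334 -0.0061 21.1; 10 0.0006 -0.0364 -0.0073 23.1; 10 0.0006 -0.0394 -0.0086 25.1; 10 0.0006 -0.0394 -0.0086 25.1;
```

View pics/w9z.png

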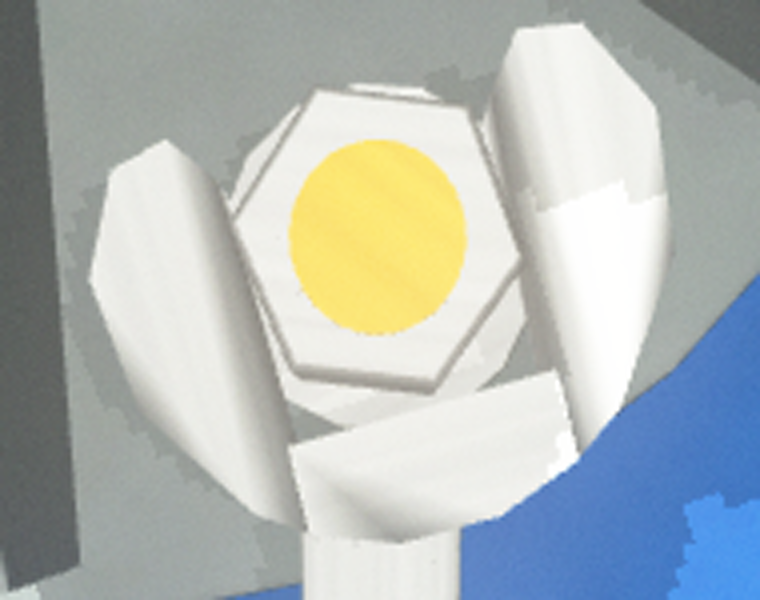

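{"name": "arm_command", "arguments": {"plan": "10 0.0005 -0.0048 -0.0001 3.1; 10 0.0005 -0.0097 -0.0005 6.1; 10 0.0005 -0.0145 -0.0011 9.1; 10 0.0006 -0.0193 -0.002 12.1; 10 0.0006 -0.0241 -0.0031 15.1; 10 0.0006 -0.0288 -0.0045 18.1; 10 0.0006 -0.0334 -0.0061 21.1; 10 0.0006 -0.0364 -0.0073 23.1; 10 0.0006 -0.0394 -0.0086 25.1; 10 0.0006 -0.0394 -0.0086 25.1"}}

```text
clock: 12.1
ee_pos: [574.9, -14.8, 50.3]
tcp_rot: [-72.3, 89.8, 61.9]
contact_force: [-0.4, 1.4, -3.5]
finger_gap: 17.7
```

Run:
```python
from h import *
o=observe(); mom(o); c=get_calibration("wrist"); im=get_image("wrist"); cv2.imwrite("pics/w10.png",im); np.save("w10.npy",c["extrinsics"])
cv2.imwrite("pics/w10z.png",cv2.resize(im[0:150,160:350],(760,600),interpolation=cv2.INTER_CUBIC))
fit(-46,0,28);mom()
```

```text
cf [-0.4   1.4  -3.48] ft [ 0.245 -0.071  0.332] M_at_bolt(reaction z) 0.267 rxF only -0.065
shift [-0.     -0.     -0.0003] turn 0.12446833185643413 dist 0.0
cf [ 0.27  2.38 -3.43] ft [0.284 0.009 0.384] M_at_bolt(reaction z) 0.21 rxF only -0.173
```

View pics/w10z.png

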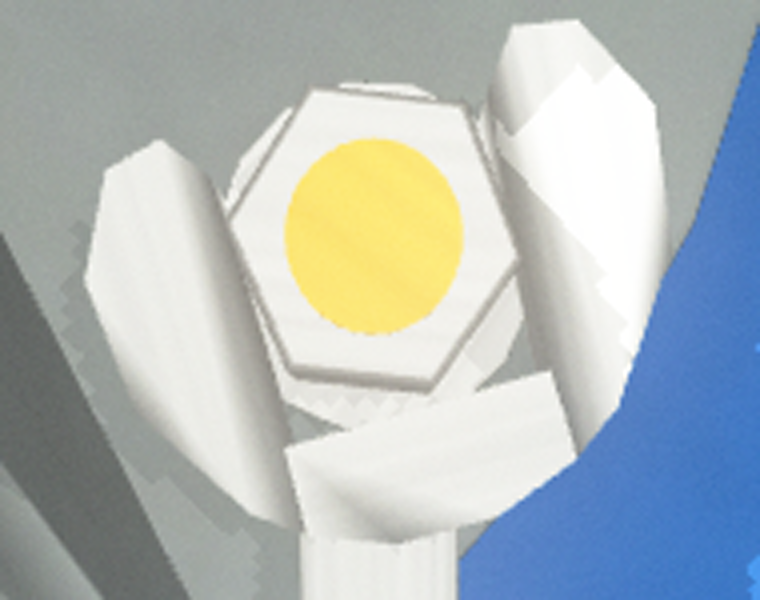

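```bash
cat >> h.py <<'E'
def hexang(z,crop=(160,0),k=4,c=None):
    c=c or get_calibration("wrist")
    w=cast(c,np.array(z,float)/k+crop-.5,34)[:,:2]; ctr=w.mean(0)
    e=np.roll(w,-1,0)-w; a=np.degrees(np.arctan2(e[:,1],e[:,0])); 
    m=np.degrees(np.angle(np.exp(6j*np.radians(a)).mean()))/6%60
    print("ctr",ctr.round(1),"sides",np.hypot(*e.T).round(1),"angs",(a%60).round(1),"mean",round(m,1)); return m
E
python3 - <<'E'
from h import *
hexang([(312,88),(465,108),(517,262),(433,390),(292,370),(232,218)])
T,p=tool(); print(np.degrees(np.arctan2(T[1,2],T[0,2])))
# previous w8 with its own est: S=12.3
E
```

```text
ctr [640.1 -81.2] sides [16.7 16.5 16.5 16.5 17.2 15.7] angs [37.6 36.1 39.9 36.6 35.8 38.5] mean 37.4
134.12446833185643
```

Run:
```python
from h import *
swing([-43,-40,-37.6,-37.6])
for b in (8,16,25,34,43,50,50): swing([-37.6],back=b)
```

```text
10 -0.0000 0.0048 -0.0004 -2.9; 10 -0.0000 0.0097 -0.0008 -5.9; 10 -0.0000 0.0136 -0.0013 -8.3; 10 -0.0000 0.0136 -0.0013 -8.3; 
10 -0.0000 0.0167 0.0061 -8.3; 
10 -0.0000 0.0199 0.0134 -8.3; 
10 -0.0001 0.0235 0.0217 -8.3; 
10 -0.0001 0.0270 0.0300 -8.3; 
10 -0.0001 0.0306 0.0382 -8.3; 
10 -0.0001 0.0333 0.0447 -8.3; 
10 -0.0001 0.0333 0.0447 -8.3;
```

{"name": "arm_command", "arguments": {"plan": "10 0 0.0048 -0.0004 -2.9; 10 0 0.0097 -0.0008 -5.9; 10 0 0.0136 -0.0013 -8.3; 10 0 0.0136 -0.0013 -8.3; 10 0 0.0167 0.0061 -8.3; 10 0 0.0199 0.0134 -8.3; 10 0 0.0235 0.0217 -8.3; 10 0 0.027 0.03 -8.3; 10 0 0.0306 0.0382 -8.3; 10 0 0.0333 0.0447 -8.3; 10 0 0.0333 0.0447 -8.3"}}

```text
clock: 13.52
ee_pos: [519.0, -5.7, 50.2]
tcp_rot: [-65.3, 89.8, 77.2]
contact_force: [-0.0, 0.2, -4.6]
finger_gap: 17.9
```

Run:
```python
from h import *
o=observe(); mom(o); im=get_image("wrist"); cv2.imwrite("pics/w11.png",im); cv2.imwrite("pics/w11z.png",cv2.resize(im[0:150,160:350],(760,600),interpolation=cv2.INTER_CUBIC))
fit(-37.6,50,28); swing([-30,-22,-14,-6,2,10,18,22.4,22.4,22.4],back=50)
```

```text
cf [-0.02  0.16 -4.64] ft [-0.054 -0.058 -0.007] M_at_bolt(reaction z) -0.025 rxF only -0.018
shift [-0.      0.0001 -0.0001] turn 0.03468333941196988 dist 0.0
10 -0.0001 0.0187 -0.0031 -7.6; 10 -0.0001 0.0376 -0.0089 -15.6; 10 -0.0002 0.0556 -0.0173 -23.6; 10 -0.0002 0.0723 -0.0280 -31.6; 10 -0.0003 0.0872 -0.0410 -39.6; 10 -0.0003 0.1002 -0.0560 -47.6; 10 -0.0004 0.1111 -0.0726 -55.6; 10 -0.0004 0.1160 -0.0824 -60.0; 10 -0.0004 0.1160 -0.0824 -60.0; 10 -0.0004 0.1160 -0.0824 -60.0;
```

View pics/w11z.png

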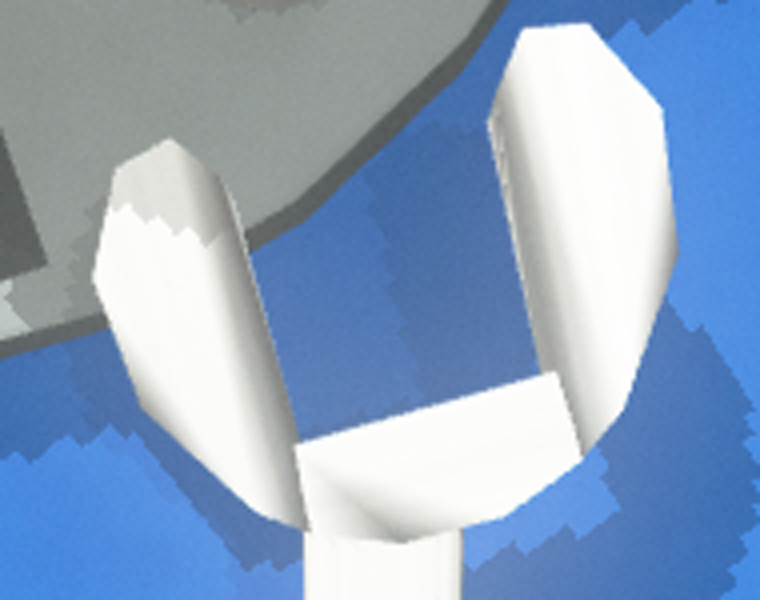

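{"name": "arm_command", "arguments": {"plan": "10 0 0.0187 -0.0031 -7.6; 10 0 0.0376 -0.0089 -15.6; 10 0 0.0556 -0.0173 -23.6; 10 0 0.0723 -0.028 -31.6; 10 0 0.0872 -0.041 -39.6; 10 0 0.1002 -0.056 -47.6; 10 0 0.1111 -0.0726 -55.6; 10 0 0.116 -0.0824 -60; 10 0 0.116 -0.0824 -60; 10 0 0.116 -0.0824 -60"}}

```text
clock: 14.82
ee_pos: [514.1, -147.7, 49.8]
tcp_rot: [-130.6, 89.8, 71.7]
contact_force: [-0.4, 0.5, -3.9]
finger_gap: 17.7
```

Run:
```python
from h import *
o=observe(); mom(o)
fit(22.4,50,28)
for b in (42,34,27,20,14,14): swing([22.4],back=b)
```

```text
cf [-0.37  0.48 -3.87] ft [ 0.043 -0.014 -0.006] M_at_bolt(reaction z) -0.091 rxF only -0.085
shift [-0.0005  0.0004 -0.0002] turn -0.06291268011699458 dist 0.001
10 -0.0005 -0.0017 -0.0079 -0.1; 
10 -0.0005 -0.0037 -0.0156 -0.1; 
10 -0.0004 -0.0055 -0.0224 -0.1; 
10 -0.0004 -0.0074 -0.0291 -0.1; 
10 -0.0004 -0.0089 -0.0349 -0.1; 
10 -0.0004 -0.0089 -0.0349 -0.1;
```

{"name": "arm_command", "arguments": {"plan": "10 -0.0005 -0.0017 -0.0079 0; 10 -0.0005 -0.0037 -0.0156 0; 10 -0.0005 -0.0055 -0.0224 0; 10 -0.0005 -0.0074 -0.0291 0; 10 -0.0005 -0.0089 -0.0349 0; 10 -0.0005 -0.0089 -0.0349 0"}}

```text
clock: 15.58
ee_pos: [543.4, -126.0, 50.4]
tcp_rot: [-138.3, 89.8, 64.1]
contact_force: [-0.6, -0.0, -4.0]
finger_gap: 18.1
```

Run:
```python
from h import *
o=observe(); mom(o); im=get_image("wrist"); cv2.imwrite("pics/w12.png",im); cv2.imwrite("pics/w12z.png",cv2.resize(im[0:150,160:350],(760,600),interpolation=cv2.INTER_CUBIC))
fit(22.4,14,28)
for b in (9,5,2,0,0): swing([22.4],back=b)
```

```text
cf [-0.64 -0.   -3.98] ft [ 0.028 -0.081  0.059] M_at_bolt(reaction z) 0.031 rxF only -0.028
shift [0.0001 0.0001 0.0001] turn -0.0418681669026455 dist 0.0
10 0.0001 -0.0012 -0.0047 -0.0; 
10 0.0001 -0.0023 -0.0086 -0.0; 
10 0.0001 -0.0031 -0.0115 -0.0; 
10 0.0001 -0.0036 -0.0134 -0.0; 
10 0.0001 -0.0036 -0.0134 -0.0;
```

View pics/w12z.png

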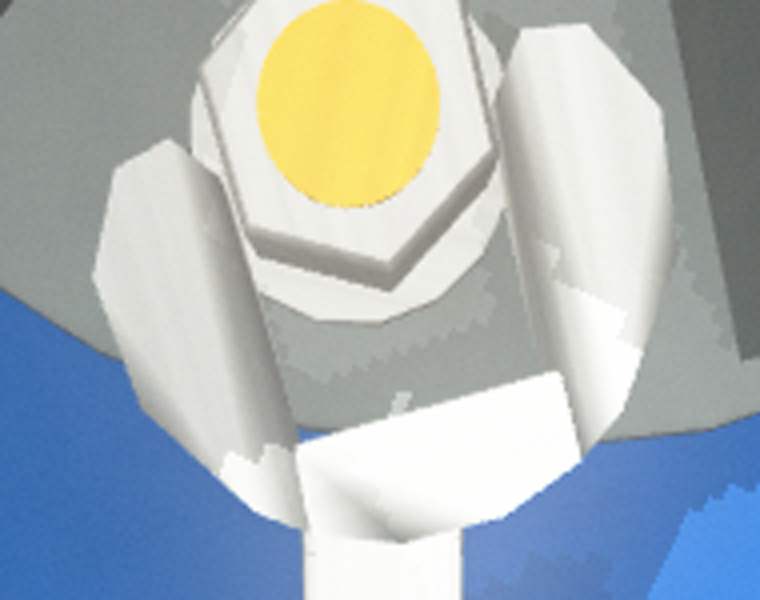

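{"name": "arm_command", "arguments": {"plan": "10 0 -0.0012 -0.0047 0; 10 0 -0.0023 -0.0086 0; 10 0 -0.0031 -0.0115 0; 10 0 -0.0036 -0.0134 0; 10 0 -0.0036 -0.0134 0"}}

```text
clock: 16.25
ee_pos: [554.2, -117.6, 50.4]
tcp_rot: [-131.9, 89.8, 70.4]
contact_force: [-0.0, -0.0, -4.9]
finger_gap: 18.3
```

Run:
```python
from h import *
o=observe(); mom(o); im=get_image("wrist"); cv2.imwrite("pics/w13.png",im); cv2.imwrite("pics/w13z.png",cv2.resize(im[0:150,160:350],(760,600),interpolation=cv2.INTER_CUBIC))
fit(22.4,0,28)
swing([19,16,13,10,7,4,1,-2,-5,-8,-10,-10])
```

```text
cf [-0.04 -0.05 -4.88] ft [-0.012 -0.115  0.043] M_at_bolt(reaction z) 0.046 rxF only 0.003
shift [ 0.0001  0.0001 -0.    ] turn -0.03384546331187721 dist 0.0
10 0.0001 -0.0055 -0.0002 3.4; 10 0.0001 -0.0103 -0.0006 6.4; 10 0.0001 -0.0152 -0.0012 9.4; 10 0.0001 -0.0200 -0.0021 12.4; 10 0.0001 -0.0247 -0.0033 15.4; 10 0.0001 -0.0294 -0.0047 18.4; 10 0.0001 -0.0340 -0.0063 21.4; 10 0.0002 -0.0385 -0.0082 24.4; 10 0.0002 -0.0429 -0.0103 27.4; 10 0.0002 -0.0472 -0.0126 30.4; 10 0.0002 -0.0499 -0.0143 32.4; 10 0.0002 -0.0499 -0.0143 32.4;
```

View pics/w13z.png

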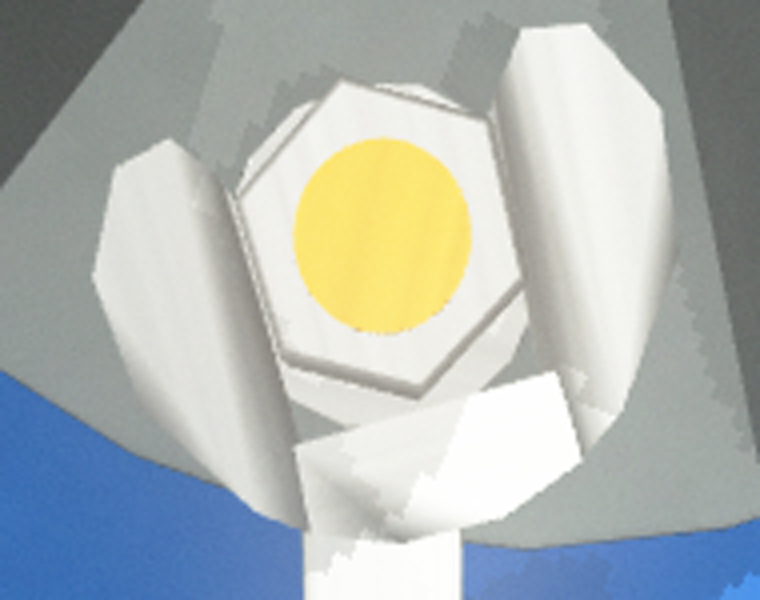

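Seated squarely again. Swing to S = -10, which stays short of the earliest stop.

{"name": "arm_command", "arguments": {"plan": "10 0 -0.0055 -0.0002 3.4; 10 0 -0.0103 -0.0006 6.4; 10 0 -0.0152 -0.0012 9.4; 10 0 -0.02 -0.0021 12.4; 10 0 -0.0247 -0.0033 15.4; 10 0 -0.0294 -0.0047 18.4; 10 0 -0.034 -0.0063 21.4; 10 0 -0.0385 -0.0082 24.4; 10 0 -0.0429 -0.0103 27.4; 10 0 -0.0472 -0.0126 30.4; 10 0 -0.0499 -0.0143 32.4; 10 0 -0.0499 -0.0143 32.4"}}

```text
clock: 17.8
ee_pos: [548.4, -66.1, 50.6]
tcp_rot: [-101.4, 89.8, 68.6]
contact_force: [1.2, -0.3, -4.1]
finger_gap: 17.9
```

Run:
```python
from h import *
o=observe(); mom(o); im=get_image("wrist"); cv2.imwrite("pics/w14.png",im); cv2.imwrite("pics/w14z.png",cv2.resize(im[0:150,160:350],(760,600),interpolation=cv2.INTER_CUBIC)); mom()
fit(-10,0,28)
swing([-11.5,-13,-13,-14.5,-16])
```

```text
cf [ 1.2  -0.27 -4.11] ft [ 0.071 -0.117  0.242] M_at_bolt(reaction z) 0.248 rxF only 0.006
cf [ 0.64  1.02 -3.72] ft [ 0.035 -0.16   0.223] M_at_bolt(reaction z) 0.119 rxF only -0.104
shift [ 0.0003 -0.0001  0.0001] turn 0.035653444902976617 dist 0.0
10 0.0003 -0.0025 0.0001 1.5; 10 0.0003 -0.0049 0.0000 3.0; 10 0.0003 -0.0049 0.0000 3.0; 10 0.0003 -0.0074 -0.0001 4.5; 10 0.0003 -0.0098 -0.0003 6.0;
```

View pics/w14z.png

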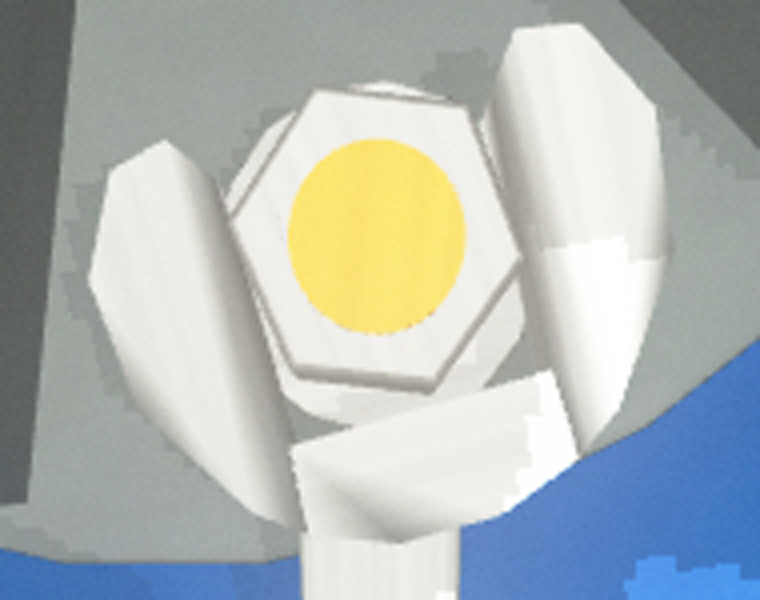

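{"name": "arm_command", "arguments": {"plan": "10 0 -0.0025 0 1.5; 10 0 -0.0049 0 3; 10 0 -0.0074 -0.0001 4.5; 10 0 -0.0098 -0.0003 6; 10 0 -0.0098 -0.0003 6"}}

```text
clock: 18.48
ee_pos: [550.5, -56.4, 50.6]
tcp_rot: [-98.2, 89.8, 65.8]
contact_force: [0.1, -0.4, -5.2]
finger_gap: 18.1
```

Run:
```python
from h import *
mom()
swing([-17.5,-19,-19])
```

```text
cf [ 0.13 -0.39 -5.18] ft [-0.18  -0.126  0.142] M_at_bolt(reaction z) 0.174 rxF only 0.032
10 0.0003 -0.0023 0.0000 1.5; 10 0.0003 -0.0048 -0.0001 3.0; 10 0.0003 -0.0048 -0.0001 3.0;
```

{"name": "arm_command", "arguments": {"plan": "10 0 -0.0024 0 1.5; 10 0 -0.0048 -0.0001 3; 10 0 -0.0048 -0.0001 3"}}

```text
clock: 18.85
ee_pos: [552.0, -51.6, 50.6]
tcp_rot: [-95.8, 89.8, 65.2]
contact_force: [1.1, -0.9, -3.3]
finger_gap: 17.9
```

Run:
```python
from h import *
mom(); get_calibration
swing([-20.5,-22,-22])
```

```text
cf [ 1.13 -0.88 -3.34] ft [-0.211 -0.126  0.175] M_at_bolt(reaction z) 0.218 rxF only 0.043
10 0.0003 -0.0022 0.0000 1.5; 10 0.0003 -0.0046 -0.0001 3.0; 10 0.0003 -0.0046 -0.0001 3.0;
```

{"name": "arm_command", "arguments": {"plan": "10 0 -0.0023 0 1.5; 10 0 -0.0047 -0.0001 3; 10 0 -0.0047 -0.0001 3"}}

```text
clock: 19.23
ee_pos: [553.6, -47.0, 50.6]
tcp_rot: [-92.5, 89.8, 65.5]
contact_force: [0.1, -0.3, -3.8]
finger_gap: 17.5
```

Run:
```python
from h import *
mom(); im=get_image("wrist"); cv2.imwrite("pics/w15.png",im); cv2.imwrite("pics/w15z.png",cv2.resize(im[0:150,160:350],(760,600),interpolation=cv2.INTER_CUBIC)); mom()
swing([-23.5,-25,-25])
```

```text
cf [ 0.08 -0.26 -3.78] ft [-0.09  -0.167  0.219] M_at_bolt(reaction z) 0.238 rxF only 0.019
cf [ 0.92 -0.38 -4.29] ft [-0.017 -0.22   0.188] M_at_bolt(reaction z) 0.189 rxF only 0.0
10 0.0003 -0.0022 0.0000 1.5; 10 0.0003 -0.0046 -0.0001 3.0; 10 0.0003 -0.0046 -0.0001 3.0;
```

View pics/w15z.png

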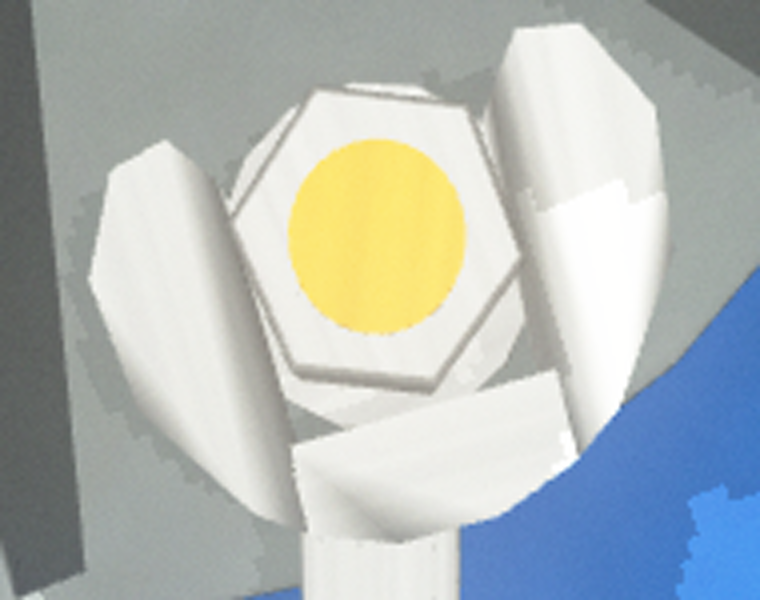

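{"name": "arm_command", "arguments": {"plan": "10 0 -0.0023 0 1.5; 10 0 -0.0047 -0.0001 3; 10 0 -0.0047 -0.0001 3"}}

```text
clock: 19.65
ee_pos: [555.5, -42.5, 50.6]
tcp_rot: [-87.9, 89.8, 67.1]
contact_force: [0.5, 0.2, -4.4]
finger_gap: 17.7
```

Run:
```python
from h import *
mom()
swing([-26.5,-28,-28])
```

```text
cf [ 0.47  0.15 -4.44] ft [-0.077 -0.168  0.186] M_at_bolt(reaction z) 0.154 rxF only -0.031
10 0.0003 -0.0022 -0.0001 1.5; 10 0.0003 -0.0046 -0.0001 3.0; 10 0.0003 -0.0046 -0.0001 3.0;
```

{"name": "arm_command", "arguments": {"plan": "10 0 -0.0022 -0.0001 1.5; 10 0 -0.0046 -0.0001 3; 10 0 -0.0046 -0.0001 3"}}

```text
clock: 20.02
ee_pos: [557.7, -38.2, 50.6]
tcp_rot: [-86.0, 89.8, 66.0]
contact_force: [0.1, 0.8, -3.2]
finger_gap: 17.6
```

Run:
```python
from h import *
mom()
swing([-29.5,-31,-31])
```

```text
cf [ 0.09  0.75 -3.16] ft [-0.011 -0.153  0.255] M_at_bolt(reaction z) 0.189 rxF only -0.066
10 0.0004 -0.0023 -0.0001 1.5; 10 0.0004 -0.0047 -0.0001 3.0; 10 0.0004 -0.0047 -0.0001 3.0;
```

{"name": "arm_command", "arguments": {"plan": "10 0 -0.0023 -0.0001 1.5; 10 0 -0.0047 -0.0001 3; 10 0 -0.0047 -0.0001 3"}}

```text
clock: 20.4
ee_pos: [560.1, -33.9, 50.7]
tcp_rot: [-84.5, 89.8, 64.4]
contact_force: [1.5, -0.7, -4.2]
finger_gap: 18.3
```

Run:
```python
from h import *
mom()
swing([-32.5,-34,-34])
```

```text
cf [ 1.45 -0.68 -4.16] ft [ 0.048 -0.135  0.283] M_at_bolt(reaction z) 0.268 rxF only -0.015
10 0.0004 -0.0022 -0.0001 1.5; 10 0.0004 -0.0047 -0.0002 3.0; 10 0.0004 -0.0047 -0.0002 3.0;
```

{"name": "arm_command", "arguments": {"plan": "10 0 -0.0022 -0.0001 1.5; 10 0 -0.0047 -0.0002 3; 10 0 -0.0047 -0.0002 3"}}

```text
clock: 20.78
ee_pos: [562.7, -29.8, 50.6]
tcp_rot: [-77.9, 89.8, 68.0]
contact_force: [1.4, -0.2, -4.4]
finger_gap: 17.8
```

Run:
```python
from h import *
mom(); im=get_image("wrist"); cv2.imwrite("pics/w16.png",im); cv2.imwrite("pics/w16z.png",cv2.resize(im[0:150,160:350],(760,600),interpolation=cv2.INTER_CUBIC)); mom()
swing([-35.5,-37,-37])
```

```text
cf [ 1.39 -0.21 -4.44] ft [ 0.09  -0.078  0.29 ] M_at_bolt(reaction z) 0.235 rxF only -0.056
cf [ 0.21  1.37 -4.52] ft [ 0.122 -0.179  0.339] M_at_bolt(reaction z) 0.222 rxF only -0.117
10 0.0003 -0.0023 -0.0001 1.4; 10 0.0004 -0.0047 -0.0002 2.9; 10 0.0004 -0.0047 -0.0002 2.9;
```

View pics/w16z.png

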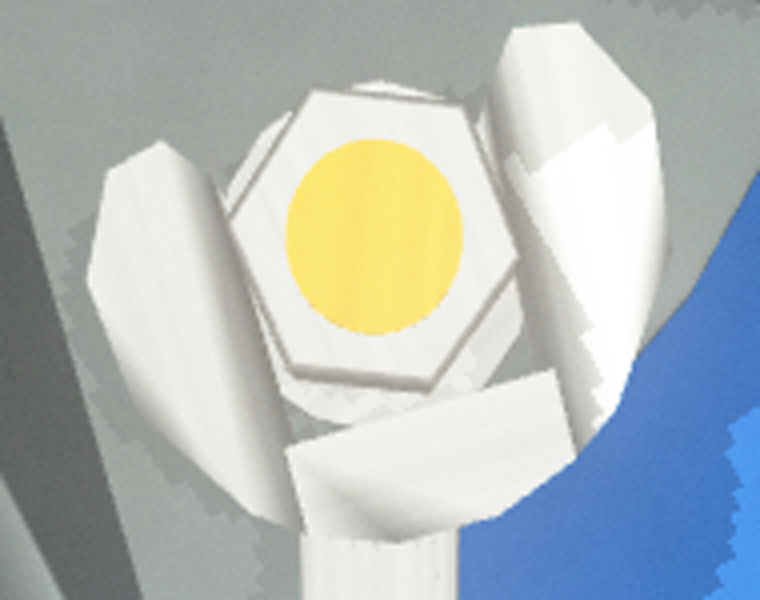

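{"name": "arm_command", "arguments": {"plan": "10 0 -0.0023 -0.0001 1.4; 10 0 -0.0047 -0.0002 2.9; 10 0 -0.0047 -0.0002 2.9"}}

```text
clock: 21.2
ee_pos: [565.7, -26.2, 50.7]
tcp_rot: [-83.4, 89.8, 59.6]
contact_force: [0.2, -2.3, -4.1]
finger_gap: 18.1
```

Run:
```python
from h import *
mom()
swing([-38.5,-40,-40])
```

```text
cf [ 0.17 -2.31 -4.12] ft [-0.426 -0.068  0.396] M_at_bolt(reaction z) 0.559 rxF only 0.163
10 0.0004 -0.0025 0.0003 1.5; 10 0.0004 -0.0049 0.0002 3.0; 10 0.0004 -0.0049 0.0002 3.0;
```

Run:
```python
from h import *
mom(); im=get_image("wrist"); cv2.imwrite("pics/w17.png",im); cv2.imwrite("pics/w17z.png",cv2.resize(im[0:150,160:350],(760,600),interpolation=cv2.INTER_CUBIC)); mom(); fit(-37,0,28)
```

```text
cf [ 0.17 -2.31 -4.12] ft [-0.426 -0.068  0.396] M_at_bolt(reaction z) 0.559 rxF only 0.163
cf [-0.12 -2.79 -4.23] ft [-0.422 -0.058  0.376] M_at_bolt(reaction z) 0.591 rxF only 0.215
shift [ 0.0004 -0.0001  0.0003] turn 0.061380247176288094 dist 0.0
```

View pics/w17z.png

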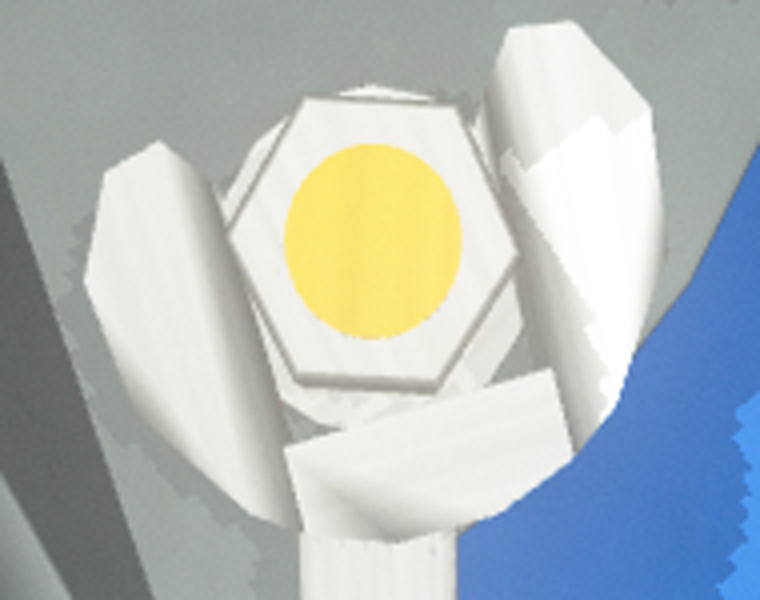

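{"name": "arm_command", "arguments": {"plan": "10 0 -0.0008 0 0.5; 10 0 -0.0016 0 1; 10 0 -0.0024 0.0001 1.5; 10 0 -0.0024 0.0001 1.5; 10 0 -0.0024 0.0001 1.5"}}

```text
clock: 21.88
ee_pos: [567.1, -24.6, 50.7]
tcp_rot: [-90.4, 89.8, 51.2]
contact_force: [0.2, -5.2, -4.3]
finger_gap: 17.9
```

Run:
```python
from h import *
mom(); im=get_image("wrist"); cv2.imwrite("pics/w18.png",im); cv2.imwrite("pics/w18z.png",cv2.resize(im[0:150,160:350],(760,600),interpolation=cv2.INTER_CUBIC)); mom(); fit(-38.5,0,28)
```

```text
cf [ 0.21 -5.18 -4.28] ft [-0.868  0.044  0.516] M_at_bolt(reaction z) 0.882 rxF only 0.366
cf [-0.44 -4.98 -3.93] ft [-0.951  0.023  0.511] M_at_bolt(reaction z) 0.9 rxF only 0.389
shift [ 0.0004 -0.0003  0.0005] turn 0.06676009606297839 dist 0.001
```

View pics/w18z.png

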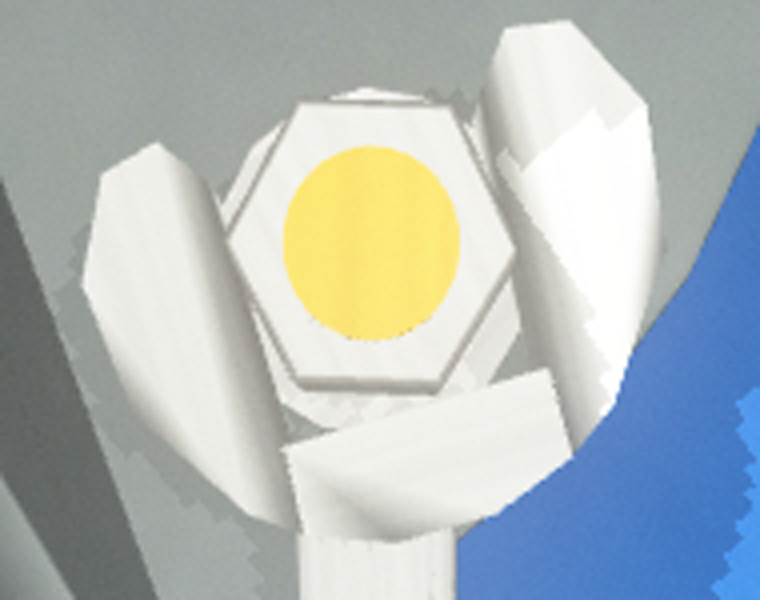

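Run:
```python
from h import *
hexang([(300,101),(450,104),(516,250),(437,392),(301,385),(228,240)])
```

```text
ctr [640.3 -81.2] sides [16.3 16.5 17.5 15.9 17.3 16.2] angs [50.6 49.5 51.8 48.9 48.7 50.3] mean 50.0
```

Run:
```python
from h import *
swing([-36,-33,-30,-27,-25,-25])
for b in (8,16,25,34,43,50): swing([-25],back=b)
```

```text
10 0.0004 0.0038 0.0004 -2.4; 10 0.0004 0.0087 0.0001 -5.4; 10 0.0004 0.0135 -0.0006 -8.4; 10 0.0004 0.0183 -0.0014 -11.4; 10 0.0004 0.0215 -0.0021 -13.4; 10 0.0004 0.0215 -0.0021 -13.4; 
10 0.0003 0.0253 0.0049 -13.4; 
10 0.0003 0.0291 0.0119 -13.4; 
10 0.0003 0.0334 0.0199 -13.4; 
10 0.0003 0.0377 0.0278 -13.4; 
10 0.0003 0.0420 0.0357 -13.4; 
10 0.0003 0.0453 0.0418 -13.4;
```

{"name": "arm_command", "arguments": {"plan": "10 0 0.0038 0.0004 -2.4; 10 0 0.0087 0.0001 -5.4; 10 0 0.0135 -0.0006 -8.4; 10 0 0.0183 -0.0014 -11.4; 10 0 0.0215 -0.0021 -13.4; 10 0 0.0215 -0.0021 -13.4"}}

```text
clock: 22.68
ee_pos: [555.2, -42.3, 50.6]
tcp_rot: [-90.1, 89.8, 64.8]
contact_force: [-0.2, 0.8, -4.5]
finger_gap: 17.6
```

Run:
```python
from h import *
mom(); im=get_image("wrist"); cv2.imwrite("pics/w19.png",im); cv2.imwrite("pics/w19z.png",cv2.resize(im[0:150,160:350],(760,600),interpolation=cv2.INTER_CUBIC)); mom(); fit(-25,0,28)
for b in (8,16,25,34,43,50): swing([-25],back=b)
```

```text
cf [-0.18  0.76 -4.5 ] ft [-0.03  -0.028  0.029] M_at_bolt(reaction z) -0.029 rxF only -0.057
cf [-0.26  0.03 -4.2 ] ft [-0.016 -0.067  0.007] M_at_bolt(reaction z) 0.015 rxF only 0.008
shift [ 0.0003  0.0004 -0.0003] turn -0.15009560793890842 dist 0.001
10 0.0003 0.0025 0.0074 -0.2; 
10 0.0003 0.0046 0.0151 -0.2; 
10 0.0003 0.0070 0.0238 -0.2; 
10 0.0003 0.0093 0.0325 -0.2; 
10 0.0003 0.0117 0.0412 -0.2; 
10 0.0003 0.0135 0.0480 -0.2;
```

View pics/w19z.png

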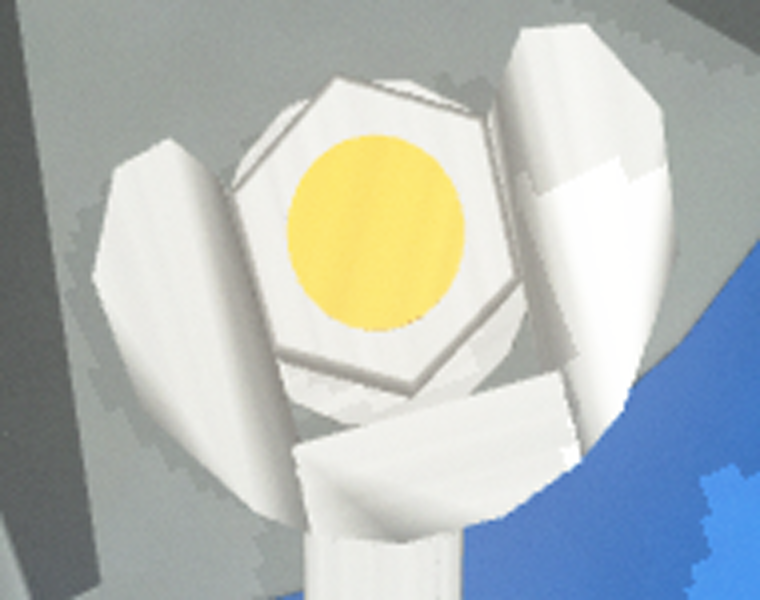

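Run:
```python
from h import *
hexang([(338,77),(484,118),(517,279),(412,393),(277,353),(234,190)])
```

```text
ctr [640.3 -81.3] sides [16.4 16.7 17.  16.2 17.5 16.1] angs [51.  49.3 50.9 49.3 49.2 48.3] mean 49.7
```

{"name": "arm_command", "arguments": {"plan": "10 0 0.0025 0.0074 0; 10 0 0.0046 0.0151 0; 10 0 0.007 0.0238 0; 10 0 0.0093 0.0325 0; 10 0 0.0117 0.0412 0; 10 0 0.0135 0.048 0; 10 0 0.0135 0.048 0"}}

```text
clock: 23.6
ee_pos: [505.3, -33.9, 50.6]
tcp_rot: [-80.3, 89.8, 74.5]
contact_force: [-1.5, -0.6, -4.0]
finger_gap: 17.8
```

Run:
```python
from h import *
go([501,385,115],196)
```

```text
shift [-0.063  -0.3776  0.182 ] turn -41.1497435843973 dist 0.424
```

{"name": "arm_command", "arguments": {"plan": "10 -0.04 0 0.005 0; 10 -0.063 -0.04 0.02 0; 10 -0.063 -0.09 0.045 -6; 10 -0.063 -0.14 0.07 -12; 10 -0.063 -0.19 0.093 -18; 10 -0.063 -0.24 0.118 -26; 10 -0.063 -0.29 0.14 -34; 10 -0.063 -0.34 0.164 -41; 10 -0.063 -0.3776 0.182 -41; 10 -0.063 -0.3776 0.182 -41; 10 -0.063 -0.3776 0.182 -41"}}

```text
clock: 24.98
ee_pos: [500.6, 384.6, 114.5]
tcp_rot: [-110.3, 89.9, 85.6]
contact_force: [-0.6, -0.9, -4.2]
finger_gap: 17.6
```

Run:
```python
from h import *
o=observe(); mom(o); im=get_image("wrist"); cv2.imwrite("pics/w20.png",im)
go([501,385,40],196);go([501,385,32],196)
```

```text
cf [-0.58 -0.93 -4.21] ft [ 0.028 -0.053  0.001] M_at_bolt(reaction z) 0.4 rxF only 0.399
shift [ 0.0746 -0.0007 -0.0005] turn -0.16883808898785446 dist 0.075
shift [ 0.0826 -0.0007 -0.0005] turn -0.16883808898785446 dist 0.083
```

View pics/w20.png

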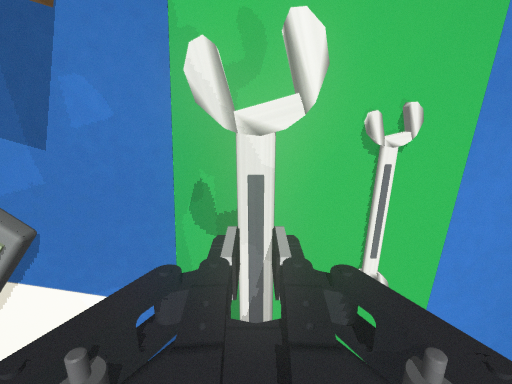

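Over the mat; the small spanner lies well to the right. Lowering.

{"name": "arm_command", "arguments": {"plan": "10 0.03 -0.0007 -0.0005 0; 10 0.055 -0.0007 -0.0005 0; 10 0.072 -0.0007 -0.0005 0; 10 0.078 -0.0007 -0.0005 0; 10 0.081 -0.0007 -0.0005 0; 10 0.083 -0.0007 -0.0005 0; 10 0.083 -0.0007 -0.0005 0; 10 0.083 -0.0007 -0.0005 0"}}

```text
clock: 26.02
ee_pos: [501.2, 385.2, 32.0]
tcp_rot: [-121.1, 89.8, 74.7]
contact_force: [-1.0, 0.4, -4.4]
finger_gap: 17.8
```

{"name": "arm_command", "arguments": {"plan": "10 0.0008 0 0 0; 10 0.001 0 0 0; 10 0.001 0 0 0"}}

```text
clock: 26.4
ee_pos: [501.3, 385.4, 31.4]
tcp_rot: [-124.8, 89.8, 71.1]
contact_force: [-0.0, -0.5, -0.3]
finger_gap: 17.5
```

{"name": "arm_command", "arguments": {"plan": "25 0 0 0 0; 40 0 0 0 0; 55 0 0 0 0; 60 0 0 0 0; 60 0 0 0 0; 60 -0.02 0 0 0; 60 -0.06 0 0 0; 60 -0.11 0 0 0; 60 -0.15 0 0 0; 60 -0.15 0 0.01 0; 60 -0.15 0 0.01 0"}}

```text
clock: 27.78
ee_pos: [490.5, 381.8, 182.0]
tcp_rot: [-120.6, 89.8, 75.3]
contact_force: [-0.0, 0.7, -0.4]
finger_gap: 51.3
```

Run:
```python
from h import *
o=observe(); im=get_image("wrist"); cv2.imwrite("pics/w21.png",im); cv2.imwrite("pics/top1.png",get_image("top")); print(o["clock"],o["ee_pos"])
c=get_calibration("wrist")
```

```text
27.775 [490.49728058 381.81230701 181.96774156]
```

View pics/w21.png

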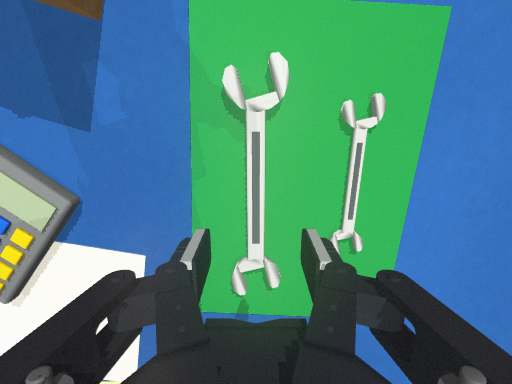

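View pics/top1.png

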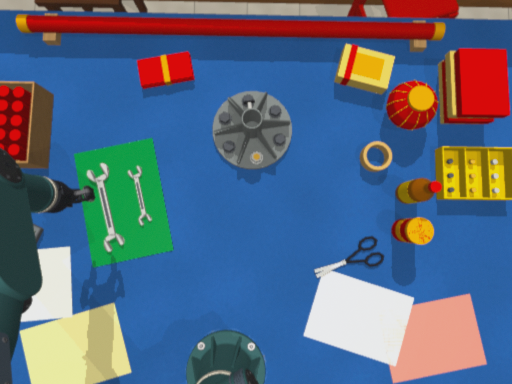

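```bash
python3 -c "
from h import *
go([615,-86,190],190.5)"
```

```text
shift [-0.0104  0.4838  0.0082] turn 5.349529964518581 dist 0.484
```

{"name": "arm_command", "arguments": {"plan": "60 -0.01 0.06 0.001 1; 60 -0.01 0.12 0.002 2; 60 -0.01 0.18 0.003 3; 60 -0.01 0.24 0.004 4; 60 -0.01 0.3 0.005 5; 60 -0.01 0.36 0.006 5; 60 -0.01 0.42 0.007 5; 60 -0.01 0.484 0.008 5; 60 -0.01 0.484 0.008 5; 60 -0.01 0.484 0.008 5"}}

```text
clock: 29.12
ee_pos: [614.4, -86.0, 188.3]
tcp_rot: [-55.9, 89.7, 134.9]
contact_force: [0.5, -0.3, -0.1]
finger_gap: 51.2
```

Run:
```python
from h import *
c=get_calibration("wrist"); im=get_image("wrist"); u,v=proj(c,[640.2,-81.5,34])[0].round().astype(int); print(u,v)
cv2.imwrite("pics/w22z.png",cv2.resize(im[v-30:v+30,u-35:u+35],(700,600),interpolation=cv2.INTER_CUBIC))
```

```text
257 158
```

View pics/w22z.png

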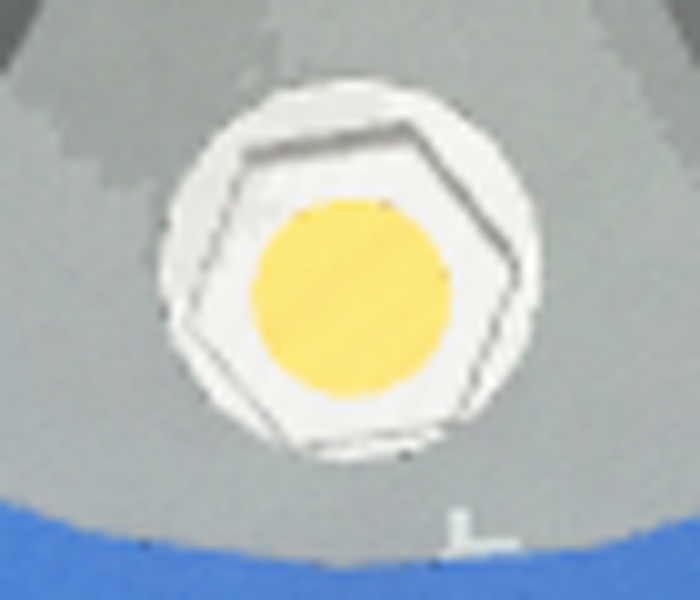

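Run:
```python
from h import *
hexang([(245,162),(408,140),(517,277),(460,418),(293,445),(190,315)],crop=(222,128),k=10)
```

```text
ctr [640.9 -80.6] sides [16.3 17.5 15.4 17.2 16.9 16.3] angs [48.6 50.  49.9 50.3 48.6 50.5] mean 49.7
```

```bash
python3 -c "
from plant import *
print(hand_in())"
```

```text
the job is handed in; nothing more can be done
None
```

The bolt is at its stop and nipped up, and the larger spanner is back flat on the mat. I handed the job in at about 29 s of the 72 s allowed.

- **Tightening:** It took two swings, about 50° and then about 47°, with the spanner slipped off and reset between them. The total of about 97° (1.70 rad) fits a start near 2.3 rad and the stop at 4.0.
- **Nip:** At the stop the wrist readings gave about 0.9 N m, the top of the 0.6 to 0.9 range, held for about 0.3 s. The torque rose faster there than the 0.1 N m per degree stated, so I stopped after 1.5° more. These readings scatter by about 0.1 N m. The contact force between spanner and bolt can't be measured directly, so the 45 N and 125 N limits are inferred from the torque.
- **Last checks:**
  - The hexagon stood at 49.7° after I drew the spanner off, against 50.0° under load, which is within measuring error, so the bolt has not turned back.
  - From the set-down pose, the spanner's middle is about 7 mm and 52 mm from the mat's centre. The last wrist picture shows it lying flat.
  - In the top view the smaller spanner and the other things are where they were. The gripper is clear of everything.

No check failed.

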